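# Free the chisel from the left-hand clamp

## Robot

A 6-joint arm with a two-finger parallel gripper is mounted at the origin on a cart in front of the work surface, level with it; the furniture and walls round the work are solid. World frame = base frame: x ahead of the robot, y to its left, z up, the work surface at z = 0. Lengths are in m, angles in degrees, forces in N, time in s.
With the tool pointing down it reaches from about 0.4 to 0.825 m from the base axis. Payload 7 kg.
Tool frame: the origin (TCP) lies on the centre line of the jaws, within the pads' length; the fingertips stand 19 mm ahead of it and the grasp point (between the pads) is the TCP; z points along the fingers, y is the line along which they close (so a half turn about z gives the same grasp; the last joint's range is limited). The gripper opens to 88 mm and grips with 3 to 60 N. Pads are 19 mm wide; open, the fingers measure 130 mm over their backs; the gripper's body (78 mm by 193 mm) begins 47 mm behind the grasp point.
Start: joints at [-52.764, 20.546, 0.682, 0, -70.136, -16.507], TCP at [0.239, -0.631, 0.225] pointing down, gripper open.
Joint ranges: [-176.03, 176.03], [-82.01, 121.73], [-58.28, 71.71], [-173.87, 95.51], [-174.79, -0.11], [-173.66, 173.66]. Speed limits (degrees/s): [136.94, 136.94, 172.46, 180, 180, 180].

## Interface

Orientations are given as [roll, pitch, yaw] about the fixed x, y, z axes, in that order (R = Rz(yaw) Ry(pitch) Rx(roll)).
In Python, from plant import get_state, capture, close_job gives the robot as it stands.
- The arm moves only by the tool apply_moves, never from a script. Its argument "targets" is a list of rows, each a list of 7 numbers: the opening, from 0 (shut) to 1 (fully open), then the shift along the tool's x, y, z normalised to -1 to 1, where 1 is 1000 mm, then the turn, a rotation vector about the tool's x, y, z normalised to -1 to 1, where 1 is 90 degrees. In form: [[claw, tx, ty, tz, ax, ay, az], ...]. A call has 1 to 20 rows; each row shifts and turns the commanded pose from where the row before left it, along the tool's axes as they then stand; what a row does not reach is not made up. A row lasts 1/12 s, in which the tool goes at most 41.7 mm and 7.16 degrees, less where a joint would pass 70% of its speed; a pose out of reach is approached as far as the arm can. A call with a number of a shift or a turn outside -1 to 1 is refused whole. A call with a gripper value outside its range is refused whole. The fingers move at their own pace and stop on an object; "newtons" is the grip in N (left out, the last holds). Time passes only in rows, so rows that do not move let the fingers close. It gives the time, the measured TCP pose, the force, the opening and the grip force at its end, in the units of the state.
- get_state(): the state, without advancing time (a new reading comes with each control period).
- capture(name): name is "side" or "top" or "wrist"; returns a dict with "frame" (480x640x3 uint8, red, green, blue), "range_z" (480x640 float32, m along the optical axis (not along the pixel's ray), 0 where there is no reading), "camera_matrix" (3x3 intrinsics, pixels), "T" (4x4, takes a point from camera to world coordinates). Camera axes: x right, y down, z forward; pixel columns grow to the right and rows downward; lengths in m; the calibration is good to about 2 mm. A picture is of the moment at which its call begins.
- close_job(): hands the job in; it is judged then, once.
The state is a dict: "time_s": time; "joints": joint angles; "qd": joint speeds; "joint_torque": joint torques, N m; "tcp_pos": TCP position; "eef_rot": TCP orientation; "contact_force": force on the tool from outside, world axes, zero at the start; "moment": the same for the moment, N m; "gripper_width": finger opening in m; "gripper_force": force on a finger pad.
Only numpy, scipy, OpenCV 4.12 (cv2) and the standard library are available. Lean on these libraries where they do the work, as an engineer would, in place of code of your own. Each camera call takes 0.05 s, during which the arm holds its last target. There are 200 camera calls.

## Task

The chisel is held in the green fixture by a clamp with a left-hand thread: loosen it by turning the red knob clockwise, all the way until you feel it come up firmly against its internal stop, but do not force it past that. Then draw the chisel out of the fixture towards its blade and lay it gently in the wooden tray, flat and lengthwise. Leave the other things where they are.

Things in the scene. Friction and masses are not known exactly. Their poses are not given: they have to be found in the camera images.
- clamp_base: green and steel fixture bolted to the worktop, fixed. Origin at worktop level on the vertical axis of the clamp screw; z up; the chisel lies along x, its blade to -x, and is drawn out to -x. Base plate 175 x 90 x 12 mm, x -112 to +63 mm. Between x = -90 and -29 mm the sides of the chisel are free down to the base plate; its underside is 30 mm above the worktop
- rest_rear (a point): on the screw axis, on top of the rear rest (x -27 to +23 mm of the fixture, 30 mm high). Low fences at its sides: inner faces at y = +-11.5 mm, tops 39 mm above the worktop; the chisel's 16 mm shank has about 3.5 mm play on each side
- rest_front (a point): middle of the top of the plain front rest, 12 mm along x, 40 mm wide, 30 mm above the worktop, 98 mm before the screw axis
- bracket_top (a point): on the screw axis, on top of the green arm, 68 mm above the worktop. The arm (36 mm wide, underside 58 mm high, front edge at x = -20 mm of the fixture) reaches forward from a column at x +30 to +60 mm; on it stands a steel cup, radius 25 mm, 12 mm high, under the knob
- clamp_knob: round black skirt (radius 24.5 mm, 6 mm high) with a red grip bar on it, 48 mm long (own x), 14 mm thick (own y), its flat sides 6 to 31 mm above the origin. Origin on the screw axis under the skirt, 81 mm above the worktop when tight; z up. It starts fully tight, bar along the fixture's x. A left-hand thread: clockwise seen from above loosens and lifts it, 1.9 mm per rad, against about 0.08 N m
- knob_grip (a point): middle of the red grip bar, 20 mm above the knob's origin, to be pinched across the thickness; a half turn gives the same grasp
- clamp_stop: stop pin hidden in the cup, fixed; origin on the screw axis. A lug inside the knob, at an unknown angle on it, meets the pin after 1.9 to 3.8 rad of loosening, elsewhere in each run and not visible. The lug is sprung: beyond first touch the torque rises by about 3 N m per rad. Firm is 0.2 to 0.5 N m above the running torque; over about 0.7 N m is forcing. Effective radius 17 mm
- clamp_foot_face (a point): centre of the underside of the brass pressure foot (radius 8 mm, 4 mm thick) at the screw's lower end; 46 mm above the worktop while it presses on the chisel (about 20 N, sprung). It leaves the chisel after about 0.5 rad of loosening and then rises with the screw
- chisel: cold chisel, 160 mm long (own y), 16 mm high, 0.1 to 0.25 kg; black shank y -40 to +80 mm, 16 mm wide, bare blade y -80 to -40 mm. Origin at mid-length on the underside, z up. At first its +y end lies under the foot, 14 to 18 mm past the screw axis, blade along the fixture's -x. Pinch it across the shank between y = -24 and +10 mm (clear of rests), rather away from the knob. Balance point near y = +20 mm
- tray_in (a point): centre of the inner floor of the wooden tray, 6 mm above the worktop; x along the tray's length (198 mm inside), y across (108 mm inside), z up; its walls are 6 mm thick and their tops 16 mm above this floor. It does not move; either way round will do for the chisel
- tray: the wooden tray, 210 (x) x 120 (y) x 22 mm, fixed; origin at the centre of its underside
- oil_can: green oil can, 64 x 82 x 151 mm, bystander; origin at the centre of its underside
- square: small flat steel square, 70 x 126 x 9 mm, bystander; origin at the centre of its underside
- pliers: yellow long-nose pliers, 60 x 192 x 11 mm, lying flat, bystander; origin at the centre of its underside
- tape_roll: roll of tape lying flat, 104 mm across, 24 mm high, bystander; origin at the centre of its underside
Not all that is in view belongs to the job. There is more than one size of the chisel; the job needs the larger.

How it is judged (in metres and radians):
On the way, in this order (a step that is already met when the one before it is completed fails the run):
1. the knob has been turned clockwise until it bears firmly on its hidden stop (more than 7 N there, about 0.12 N m, for 0.1 s) (contact force between clamp_knob and clamp_stop above 7 N), for 0.1 s.
2. the chisel has been drawn out towards its blade, its origin more than 100 mm before the screw axis (x of chisel in the frame of clamp_base below -0.1 m), for 0.1 s.
At the end, for the whole second after the job is handed in: The chisel lies at rest in the tray, its middle within 25 mm lengthwise and 55 mm across of the tray's middle, its underside within 20 mm of the floor, its length within 0.35 rad (20 degrees) of the tray's; the clamp is still slack, its foot more than 1.8 mm above where it pressed on the chisel (x of chisel in the frame of tray_in between -0.025 and 0.025 m and y of chisel in the frame of tray_in between -0.055 and 0.055 m and z of chisel in the frame of tray_in between -0.005 and 0.02 m and angle between the y axis of chisel and the x axis of tray_in, either way round below 0.35 rad and linear speed of chisel below 0.02 m/s and z of clamp_foot_face in the frame of clamp_base above 0.0478 m); the robot touches nothing.
It fails at once if the knob is forced against its stop (more than 42 N between them, about 0.75 N m) (contact force between clamp_knob and clamp_stop above 42 N).
It fails at once if the chisel is dropped or thrown hard into the tray (more than 60 N) (contact force between chisel and tray above 60 N).
It fails at once if the oil can, the steel square, the pliers or the roll of tape is moved by more than 20 mm (distance of any of oil_can, square, pliers, tape_roll from where it was at the start of the episode above 0.02 m).
It also fails if it takes over 64 s, if anything falls off the work surface, if the arm or the gripper's body presses on something with over 40 N, if the wrist force passes 120 N, or if a joint passes its speed limit or range.

## Working session

There is one attempt and no reset: what is moved stays moved. The work goes in short steps, Python scripts to look and compute and a tool call to move; the robot and the scene stay as the last step left them, time stands still between calls to the robot, and variables do not carry over. Pictures are saved under pics/ and viewed, at most 10 in all, crops included, and the job is handed in when it is done.

Besides the shell and the picture viewer there is one more tool, called by a JSON object that holds its "api" and its "payload", one argument or row to a line. apply_moves: Moves the arm, as the interface text tells. Scaled input: -1 to 1 covers 1000 mm each way for a shift and 90 degrees each way for a turn. Its arguments: {"type":"object","properties":{"targets":{"type":"array","items":{"type":"array","items":{"type":"number"}}},"newtons":{"type":"number"}},"required":["targets"]}

```bash
mkdir -p pics; cat > h.py <<'E'
import numpy as np, cv2
from plant import get_state, capture, close_job
from scipy.spatial.transform import Rotation as R
def save(c,n): cv2.imwrite(f'pics/{n}.png',c['frame'][:,:,::-1])
def cloud(c):
    K=c['camera_matrix'];z=c['range_z'];v,u=np.mgrid[:z.shape[0],:z.shape[1]]
    p=np.stack([(u-K[0,2])/K[0,0]*z,(v-K[1,2])/K[1,1]*z,z],-1)
    return p@c['T'][:3,:3].T+c['T'][:3,3]
E
python3 - <<'E'
from h import *
for n in('top','side'):
    c=capture(n);save(c,n+'0');np.savez(n+'0.npz',**c);print(n,c['T'].round(3).tolist(),c['camera_matrix'].tolist())
print(get_state())
E
```

```text
top [[-0.007, -0.99, 0.143, 0.43], [-1.0, 0.004, -0.021, -0.002], [0.02, -0.143, -0.99, 1.342], [0.0, 0.0, 0.0, 1.0]] [[547.9831080999563, 0.0, 315.75446592914886], [0.0, 547.9831080999563, 240.92574208465155], [0.0, 0.0, 1.0]]
side [[-0.839, -0.355, 0.413, 0.206], [-0.544, 0.543, -0.639, 0.613], [0.003, -0.761, -0.649, 0.73], [0.0, 0.0, 0.0, 1.0]] [[445.76338099299727, 0.0, 327.5883117379433], [0.0, 445.76338099299727, 238.3741490342187], [0.0, 0.0, 1.0]]
{'time_s': 0.1, 'joints': array([-5.27620184e+01,  2.05877635e+01,  6.40919905e-01, -1.73675216e-02,
       -7.01346004e+01, -1.65067891e+01]), 'qd': array([ 0.03131106, -0.20901332,  0.0565235 ,  0.09408763, -0.03073316,
        0.04591238]), 'joint_torque': array([-1.51843884e-03, -5.84162557e+01,  2.93753690e+01,  7.01556444e+00,
        1.01882775e-02, -4.59843875e-05]), 'tcp_pos': array([ 0.23877057, -0.63091531,  0.22402706]), 'eef_rot': array([ 1.79917273e+02, -7.48802439e-03, -1.59274715e+02]), 'contact_force': array([ 0.77304057,  0.24983024, -0.03227546]), 'moment': array([-0.03375931,  0.0157487 , -0.02527413]), 'gripper_force': 0.0, 'gripper_width': 0.08749478607241085}
```

View pics/top0.png

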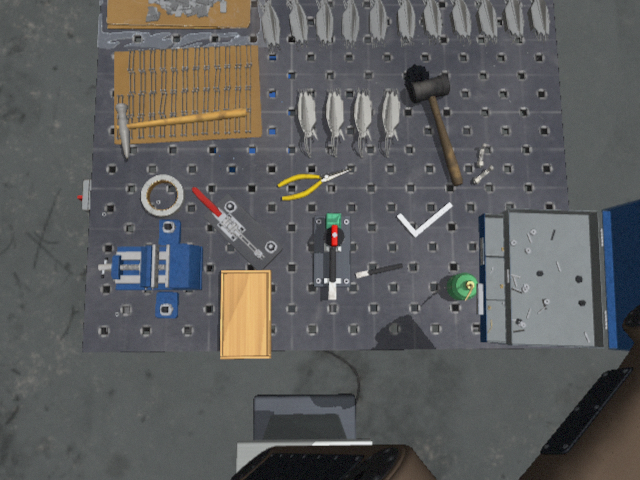

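View pics/side0.png

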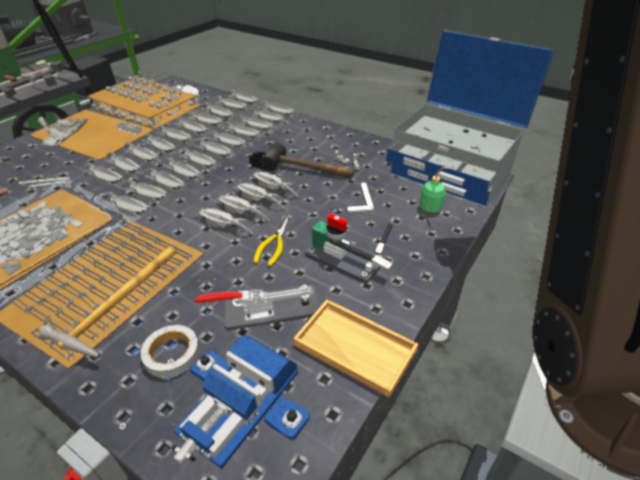

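The top view shows the fixture's red knob near (334,237) and its blade towards the robot, ending near (332,298). The tray is at (246,313) and the small decoy chisel at (380,270). The side view shows the same layout, with the knob at (337,222) and the tray at (357,347).

```bash
cat > m.py <<'E'
from h import *
def ld(n): return dict(np.load(n+'0.npz'))
def ray(c,uv,z):
    K=c['camera_matrix'];d=np.array([(uv[0]-K[0,2])/K[0,0],(uv[1]-K[1,2])/K[1,1],1]);d=c['T'][:3,:3]@d;o=c['T'][:3,3]
    return o+d*(z-o[2])/d[2]
c=ld('top');P=cloud(c);f=c['frame'];hsv=cv2.cvtColor(f,cv2.COLOR_RGB2HSV)
def comp(m,roi):
    k=np.zeros(m.shape,bool);a,b,x,y=roi;k[b:y,a:x]=1;return m&k
red=comp(((hsv[...,0]<8)|(hsv[...,0]>172))&(hsv[...,1]>150)&(hsv[...,2]>80),(310,215,360,260))
def rect(c,m,z,name):
    cs,_=cv2.findContours(m.astype(np.uint8),0,1);k=max(cs,key=cv2.contourArea)
    q=np.array([ray(c,p,z) for p in k[:,0,:]]);r=cv2.minAreaRect((q[:,:2]*1000).astype(np.float32));print(name,np.array(r[0]).round(1),np.array(r[1]).round(1),round(r[2],1),len(k))
    return q
rect(c,red,.112,'knob')
print('redz',np.median(P[red],0),P[red][:,2].max())
wood=comp((hsv[...,0]>8)&(hsv[...,0]<25)&(hsv[...,1]>80)&(hsv[...,2]>100),(205,255,285,370))
rect(c,wood,.022,'tray')
# base plate: points z .006-.02 ; blade/shank: z .04-.052
X=P[230:310,305:365]
z=P[...,2]
bp=comp((z>.006)&(z<.018),(300,205,365,300)); rect(c,bp,.012,'base')
sh=comp((z>.040)&(z<.052),(315,240,350,305)); q=rect(c,sh,.046,'shank')
pt=P[sh];
for a in np.arange(.30,.46,.01):
    s=pt[(pt[:,0]>a)&(pt[:,0]<a+.01)]
    if len(s): print(round(a,2),len(s),s[:,1].min().round(4),s[:,1].max().round(4),s[:,1].mean().round(4),np.median(s[:,2]).round(4))
s=ld('side');hs=cv2.cvtColor(s['frame'],cv2.COLOR_RGB2HSV);Ps=cloud(s)
rs=comp(((hs[...,0]<8)|(hs[...,0]>172))&(hs[...,1]>150)&(hs[...,2]>80),(315,205,355,240))
print('side red',Ps[rs].mean(0),Ps[rs].min(0),Ps[rs].max(0))
for n,C in(('t',c),('s',s)):
  Q=cloud(C)
  # obstacles height around the work
  for (nm,x0,x1,y0,y1) in(('fix',.3,.55,-.12,.08),('tray',.2,.48,.05,.3),('vise',.3,.55,.28,.55),('toggle',.38,.62,.05,.32)):
    k=(Q[...,0]>x0)&(Q[...,0]<x1)&(Q[...,1]>y0)&(Q[...,1]<y1);print(n,nm,Q[k][:,2].max().round(3))
b=cv2.resize(f[190:380,190:430],None,fx=3.2,fy=3.1,interpolation=2);cv2.imwrite('pics/crop.png',b[:,:,::-1])
E
python3 m.py
```

```text
knob [619.8 -69.7] [13.7 48.3] 89.3 59
redz [ 0.61649552 -0.06959521  0.11074604] 1.3417105696289262
tray [445.4 139.1] [121.5 209.9] 89.7 274
base [597.7 -41.7] [ 36.7 172.6] 89.6 181
shank [541.5 -66.4] [ 16.5 121.2] 89.3 114
side red [ 0.61899413 -0.06347921  0.10381109] [ 0.20612697 -0.20241652 -0.00338329] [0.72563301 0.61281711 0.73033892]
t fix 1.342
t tray 0.03
t vise 0.08
t toggle 0.077
s fix 0.047
s tray 0.024
s vise 0.074
s toggle 0.073
```

```bash
ls pics
```

```text
crop.png
side0.png
top0.png
```

View pics/crop.png

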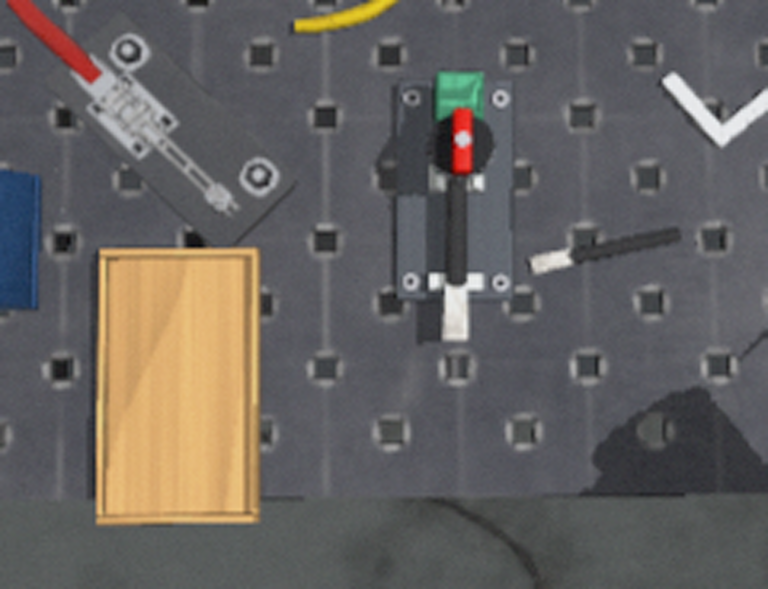

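The crop shows the knob bar at (462,138) and the chisel running straight down to (456,340). The tray spans (97..258, 250..522), and the small decoy chisel is at (605,250). My measurements:
- Knob: (0.620, -0.070), bar along world x.
- Tray centre: (0.445, 0.139), length along x.

The first move goes to a point above the knob.

{"api": "apply_moves", "payload": {
  "targets": [
    [1, -0.026, 0.0264, -0.0025, 0, 0, 0],
    [1, -0.026, 0.0264, -0.0025, 0, 0, 0],
    [1, -0.026, 0.0264, -0.0025, 0, 0, 0],
    [1, -0.026, 0.0264, -0.0025, 0, 0, 0],
    [1, -0.026, 0.0264, -0.0025, 0, 0, 0],
    [1, -0.026, 0.0264, -0.0025, 0, 0, 0],
    [1, -0.026, 0.0264, -0.0025, 0, 0, 0],
    [1, -0.026, 0.0264, -0.0025, 0, 0, 0],
    [1, -0.0314, 0.0163, 0, 0, 0, 0],
    [1, -0.0314, 0.0163, 0, 0, 0, 0],
    [1, -0.0314, 0.0163, 0, 0, 0, 0],
    [1, -0.0314, 0.0163, 0, 0, 0, 0],
    [1, -0.0314, 0.0163, 0, 0, 0, 0],
    [1, -0.0314, 0.0163, 0, 0, 0, 0],
    [1, -0.0314, 0.0163, 0, 0, 0, 0],
    [1, -0.0314, 0.0163, 0, 0, 0, 0],
    [1, -0.0314, 0.0163, 0, 0, 0, 0],
    [1, -0.0314, 0.0163, 0, 0, 0, 0],
    [1, -0.0314, 0.0163, 0, 0, 0, 0],
    [0.5, 0, 0, 0, 0, 0, 0]
  ]
}}

```text
time_s: 1.77
tcp_pos: [0.6214, -0.0662, 0.2434]
eef_rot: [180.0, -0.0, -159.1]
contact_force: [0.7, -0.1, -0.7]
gripper_width: 0.0848
gripper_force: 0.0
```

{"api": "apply_moves", "payload": {
  "targets": [
    [0.5, 0, 0, 0, 0, 0, -0.077],
    [0.5, 0, 0, 0, 0, 0, -0.077],
    [0.5, 0, 0, 0, 0, 0, -0.077],
    [0.5, 0, 0, 0, 0, 0, -0.077],
    [0.5, 0, 0, 0, 0, 0, -0.077],
    [0.5, 0, 0, 0, 0, 0, -0.077],
    [0.5, 0, 0, 0, 0, 0, -0.077],
    [0.5, 0, 0, 0, 0, 0, -0.077],
    [0.5, 0, 0, 0, 0, 0, -0.077],
    [0.5, 0, 0, 0, 0, 0, -0.077],
    [0.5, 0, 0, 0, 0, 0, -0.077],
    [0.5, 0, 0, 0, 0, 0, -0.077],
    [0.5, 0, 0, 0, 0, 0, -0.077],
    [0.5, 0, 0, 0, 0, 0, -0.077],
    [0.5, 0, 0, 0, 0, 0, -0.077],
    [0.5, 0, 0, 0, 0, 0, -0.077],
    [0.5, 0, 0, 0, 0, 0, -0.077],
    [0.5, 0, 0, 0, 0, 0, -0.077],
    [0.5, 0, 0, 0, 0, 0, -0.077],
    [0.5, 0, 0, 0, 0, 0, -0.077]
  ]
}}

```text
time_s: 3.43
tcp_pos: [0.618, -0.0702, 0.2444]
eef_rot: [180.0, 0.0, -20.3]
contact_force: [0.5, 0.8, -0.4]
gripper_width: 0.0437
gripper_force: 0.0
```

```bash
python3 - <<'E'
from h import *
s=get_state();print(s['time_s'],s['joints'].round(2),s['tcp_pos'].round(4),s['eef_rot'].round(2))
E
```

```text
3.4333 [ 1.147e+01  1.496e+01 -4.670e+00 -1.000e-02 -7.041e+01  5.820e+01] [ 0.618  -0.0702  0.2444] [ 1.7999e+02  5.0000e-02 -2.0330e+01]
```

{"api": "apply_moves", "payload": {
  "targets": [
    [0.5, 0, 0, 0, 0, 0, -0.073],
    [0.5, 0, 0, 0, 0, 0, -0.073],
    [0.5, 0, 0, 0, 0, 0, -0.073],
    [0.5, 0, 0, 0.03, 0, 0, 0],
    [0.5, 0, 0, 0.03, 0, 0, 0],
    [0.5, 0, 0, 0, 0, 0, 0],
    [0.5, 0, 0, 0, 0, 0, 0]
  ]
}}

```text
time_s: 4.02
tcp_pos: [0.6172, -0.0705, 0.1836]
eef_rot: [179.9, 0.2, -1.0]
contact_force: [0.8, 0.8, 0.8]
gripper_width: 0.0436
gripper_force: 0.0
```

```bash
python3 - <<'E'
from h import *
s=get_state();print(s['time_s'],s['joints'].round(2),s['tcp_pos'].round(4),s['eef_rot'].round(2))
c=capture('wrist');save(c,'w1');np.savez('w10.npz',**c)
f=c['frame'];h=cv2.cvtColor(f,cv2.COLOR_RGB2HSV);red=((h[...,0]<8)|(h[...,0]>172))&(h[...,1]>150)&(h[...,2]>60)
from scipy import ndimage as nd
l,n=nd.label(red);a=nd.sum(red,l,range(1,n+1));k=l==1+np.argmax(a)
P=cloud(c);q=P[k&(c['range_z']>0)];q=q[(q[:,2]>.1)&(q[:,2]<.13)];print(len(q),q.mean(0),np.median(q[:,2]),cv2.minAreaRect((q[:,:2]*1000).astype(np.float32)))
E
```

```text
4.0167 [ 11.47  17.31  -9.61   0.   -63.32  77.56] [ 0.6172 -0.0705  0.1836] [179.95   0.23  -0.97]
1011 [ 0.62668518 -0.06965082  0.11124473] 0.11160669542997792 ((624.5428466796875, -69.49075317382812), (13.673864364624023, 46.86774444580078), 89.24332427978516)
```

View pics/w1.png

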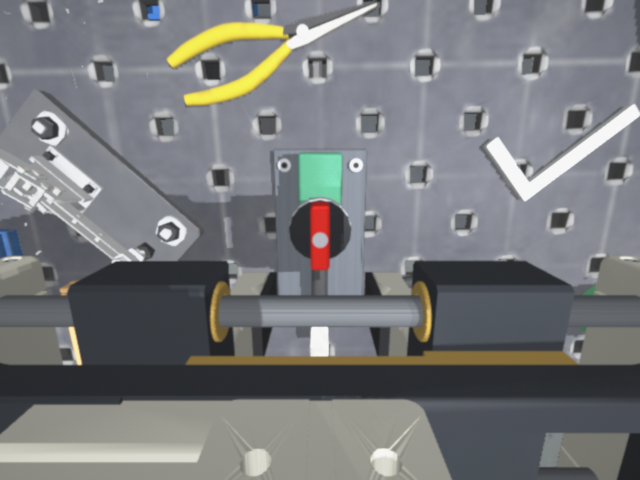

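The wrist view shows the red bar from (320,204) to (320,270) on the black skirt, with the jaws straddling it. The two x estimates differ by 4 mm, so I'm refining with the skirt circle and the base plate.

```bash
python3 - <<'E' 2>&1
from h import *
exec(open('m.py').read().split("c=ld('top')")[0].split('import *')[1])
for n in('top','w1','side'):
    c=ld(n);f=c['frame'];h=cv2.cvtColor(f,cv2.COLOR_RGB2HSV);P=cloud(c)
    print(n,'cam',c['T'][:3,3].round(3))
    near=(abs(P[...,0]-.62)<.045)&(abs(P[...,1]+.07)<.045)
    red=((h[...,0]<8)|(h[...,0]>172))&(h[...,1]>150)&(h[...,2]>60)&near
    v,u=np.nonzero(red)
    q=np.array([ray(c,p,.112) for p in zip(u,v)]);print(' red@.112',q.min(0).round(4),q.max(0).round(4))
    top=red&(abs(P[...,2]-.112)<.003);t=P[top];print(' cloud',len(t),t.min(0).round(4),t.max(0).round(4))
    blk=near&(P[...,2]>.082)&(P[...,2]<.092)&(h[...,2]<70);t=P[blk]
    if len(t)>20: print(' skirt',len(t),cv2.minEnclosingCircle((t[:,:2]*1000).astype(np.float32)))
    silver=near&(P[...,2]>.109)&(P[...,2]<.118)&(h[...,1]<80)
    t=P[silver]
    if len(t): print(' dot',len(t),np.median(t,0).round(4))
E
```

```text
top cam [ 0.43  -0.002  1.342]
 red@.112 [ 0.5956 -0.0768  0.112 ] [ 0.6439 -0.0627  0.112 ]
 cloud 69 [ 0.6003 -0.0745  0.1091] [ 0.6443 -0.0626  0.1148]
 skirt 176 ((622.5451049804688, -69.36128997802734), 24.050504684448242)
 dot 18 [ 0.6227 -0.0695  0.114 ]
w1 cam [ 0.685 -0.071  0.343]
 red@.112 [ 0.6017 -0.0765  0.112 ] [ 0.6509 -0.0624  0.112 ]
 cloud 956 [ 0.6011 -0.0765  0.109 ] [ 0.6477 -0.0628  0.1138]
 skirt 1386 ((624.4603881835938, -69.30406188964844), 23.594532012939453)
 dot 182 [ 0.624  -0.0698  0.1129]
side cam [0.206 0.613 0.73 ]
 red@.112 [ 0.5849 -0.0735  0.112 ] [ 0.6437 -0.0345  0.112 ]
 cloud 63 [ 0.5992 -0.0761  0.1091] [ 0.6438 -0.0595  0.1131]
 skirt 81 ((621.3380126953125, -59.71609878540039), 21.219812393188477)
 dot 9 [ 0.6235 -0.0695  0.1113]
```

{"api": "apply_moves", "payload": {
  "targets": [
    [0.5, 0.006, -0.001, 0.02, 0, 0, 0],
    [0.5, 0, 0, 0.02, 0, 0, 0],
    [0.5, 0, 0, 0.02, 0, 0, 0],
    [0.5, 0, 0, 0.007, 0, 0, 0],
    [0.5, 0, 0, 0.0075, 0, 0, 0],
    [0.5, 0, 0, 0, 0, 0, 0],
    [0.5, 0, 0, 0, 0, 0, 0]
  ]
}}

```text
time_s: 4.65
tcp_pos: [0.6251, -0.0693, 0.1116]
eef_rot: [180.0, -0.1, -0.9]
contact_force: [-1.6, 0.1, 0.1]
gripper_width: 0.0438
gripper_force: 0.0
```

{"api": "apply_moves", "payload": {
  "targets": [
    [0, 0, 0, 0, 0, 0, 0],
    [0, 0, 0, 0, 0, 0, 0],
    [0, 0, 0, 0, 0, 0, 0],
    [0, 0, 0, 0, 0, 0, 0],
    [0, 0, 0, 0, 0, 0, 0],
    [0, 0, 0, 0, 0, 0, 0]
  ],
  "newtons": 40
}}

```text
time_s: 5.15
tcp_pos: [0.6245, -0.0695, 0.1108]
eef_rot: [180.0, -0.0, -0.9]
contact_force: [-0.6, -0.3, 2.6]
gripper_width: 0.0093
gripper_force: 1.1
```

```bash
cat > st.py <<'E'
from h import *
s=get_state();print(s['time_s'],s['joints'].round(2),s['tcp_pos'].round(4),s['eef_rot'].round(2),'F',s['contact_force'].round(2),'M',s['moment'].round(3),s['gripper_width'],s['gripper_force'],s['joint_torque'].round(3))
E
python3 st.py
```

```text
5.15 [ 1.144e+01  2.145e+01 -1.391e+01  4.000e-02 -5.462e+01  7.759e+01] [ 0.6245 -0.0695  0.1108] [ 1.7998e+02 -3.0000e-02 -9.5000e-01] F [-0.56 -0.31  2.64] M [-0.327  0.221  0.039] 0.009276288094037933 1.1366187874227762 [ 8.1200e-01 -5.3677e+01  2.4547e+01  5.1260e+00  2.7800e-01  2.0000e-03]
```

{"api": "apply_moves", "payload": {
  "targets": [
    [0, 0, 0, 0, 0, 0, 0],
    [0, 0, 0, 0, 0, 0, 0]
  ]
}}

```text
time_s: 5.32
tcp_pos: [0.6246, -0.0693, 0.1108]
eef_rot: [-180.0, -0.0, -1.0]
contact_force: [-0.3, -0.5, 3.6]
gripper_width: 0.0015
gripper_force: 1.7
```

```bash
python3 st.py; python3 -c "
from h import *
c=capture('wrist');save(c,'w2')"
```

```text
5.3167 [ 1.145e+01  2.145e+01 -1.390e+01  1.000e-02 -5.460e+01  7.759e+01] [ 0.6246 -0.0693  0.1108] [-1.8e+02 -5.0e-02 -9.6e-01] F [-0.31 -0.52  3.6 ] M [-0.114  0.199 -0.013] 0.0014976383891763022 1.6701819375157356 [-1.2000e-02 -5.3657e+01  2.4296e+01  5.4860e+00  1.1500e-01 -0.0000e+00]
```

View pics/w2.png

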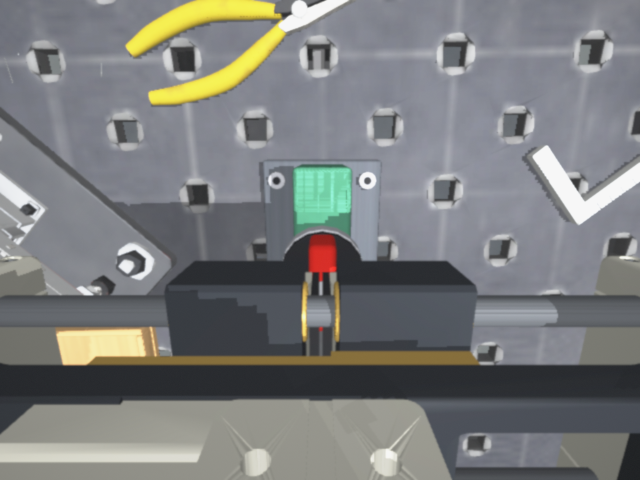

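The fingers closed fully (1.5 mm) without holding the bar. In the wrist view they sit at (322,310), with the bar end visible at (322,253). I'm checking where the fingers really are.

```bash
python3 - <<'E'
from h import *
s=get_state();c=capture('wrist')
def proj(c,p):
    q=np.linalg.inv(c['T'])@np.r_[p,1];k=c['camera_matrix']@q[:3];return (k[:2]/k[2]).round(1),q[2].round(3)
Rt=R.from_euler('xyz',s['eef_rot'],degrees=True).as_matrix()
for d in(-.02,0,.019): print(d,proj(c,s['tcp_pos']+Rt@[0,0,d]))
P=cloud(c)
for v in range(235,360,8): print(v,[P[v,u].round(3).tolist() for u in(311,321,331)])
d=capture('side');save(d,'s1')
u,v=proj(d,s['tcp_pos'])[0].astype(int);print(u,v)
cv2.imwrite('pics/s1c.png',cv2.resize(d['frame'][v-60:v+60,u-80:u+80],None,fx=5,fy=5,interpolation=2)[:,:,::-1])
E
```

```text
-0.02 (array([321.7, 305.7]), np.float64(0.152))
0 (array([321.6, 288.4]), np.float64(0.171))
0.019 (array([321.5, 275.2]), np.float64(0.19))
235 [[0.647, -0.064, 0.087], [0.648, -0.069, 0.091], [0.647, -0.075, 0.089]]
243 [[0.647, -0.064, 0.105], [0.648, -0.069, 0.108], [0.647, -0.074, 0.107]]
251 [[0.645, -0.064, 0.112], [0.645, -0.069, 0.112], [0.645, -0.074, 0.112]]
259 [[0.64, -0.064, 0.11], [0.641, -0.069, 0.112], [0.64, -0.074, 0.111]]
267 [[0.636, -0.064, 0.111], [0.637, -0.069, 0.112], [0.636, -0.074, 0.111]]
275 [[0.636, -0.064, 0.122], [0.632, -0.069, 0.112], [0.636, -0.074, 0.121]]
283 [[0.635, -0.065, 0.13], [0.628, -0.069, 0.113], [0.636, -0.074, 0.131]]
291 [[0.632, -0.065, 0.13], [0.624, -0.069, 0.113], [0.632, -0.074, 0.131]]
299 [[0.656, -0.067, 0.192], [0.656, -0.069, 0.193], [0.656, -0.072, 0.193]]
307 [[0.655, -0.067, 0.195], [0.656, -0.069, 0.196], [0.655, -0.072, 0.194]]
315 [[0.653, -0.067, 0.195], [0.653, -0.069, 0.196], [0.653, -0.072, 0.195]]
323 [[0.651, -0.067, 0.195], [0.651, -0.069, 0.196], [0.65, -0.072, 0.194]]
331 [[0.628, -0.065, 0.159], [0.563, -0.068, 0.045], [0.628, -0.073, 0.159]]
339 [[0.625, -0.065, 0.159], [0.557, -0.068, 0.046], [0.624, -0.073, 0.158]]
347 [[0.621, -0.065, 0.158], [0.55, -0.068, 0.046], [0.621, -0.073, 0.158]]
355 [[0.618, -0.065, 0.158], [0.543, -0.068, 0.046], [0.648, -0.071, 0.204]]
335 217
```

View pics/s1c.png

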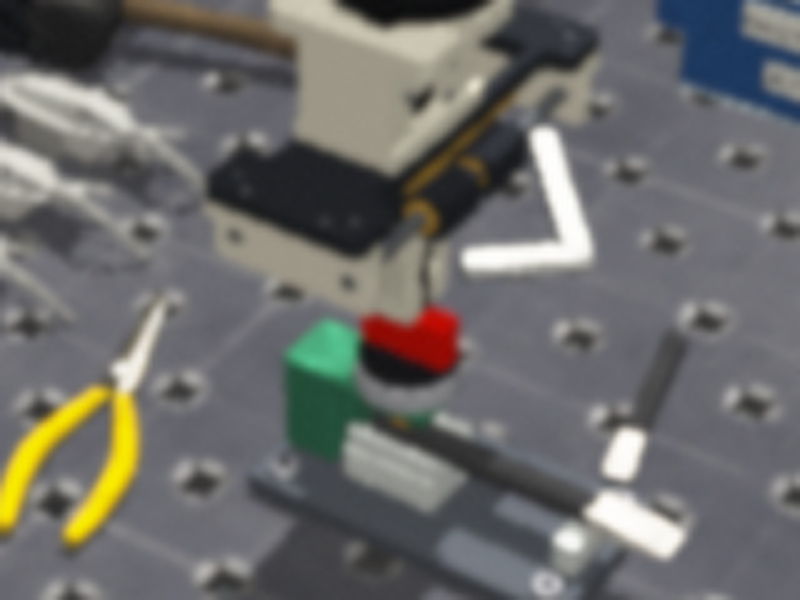

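The side crop shows the finger ending at the top face of the red bar, near (410,320), rather than beside it. I'll open the jaws and measure the real tip height from depth.

{"api": "apply_moves", "payload": {
  "targets": [
    [0.5, 0, 0, 0, 0, 0, 0],
    [0.5, 0, 0, 0, 0, 0, 0],
    [0.5, 0, 0, 0, 0, 0, 0],
    [0.5, 0, 0, 0, 0, 0, 0],
    [0.5, 0, 0, 0, 0, 0, 0],
    [0.5, 0, 0, 0, 0, 0, 0],
    [0.5, 0, 0, 0, 0, 0, 0],
    [0.5, 0, 0, 0, 0, 0, 0]
  ]
}}

```text
time_s: 6.13
tcp_pos: [0.6239, -0.0694, 0.1099]
eef_rot: [180.0, 0.0, -1.0]
contact_force: [1.0, -0.2, -0.6]
gripper_width: 0.0428
gripper_force: 0.0
```

```bash
python3 st.py; python3 - <<'E'
from h import *
for n in('side','wrist'):
    c=capture(n);P=cloud(c);f=c['frame'];np.savez(n+'2.npz',**c)
    k=(abs(P[...,0]-.6246)<.02)&(abs(P[...,1]+.07)<.065)&(P[...,2]>.07)&(P[...,2]<.156)
    for y0 in np.arange(-.135,-.0,.006):
        m=k&(P[...,1]>y0)&(P[...,1]<y0+.006)
        if m.sum(): print(n,round(y0,3),m.sum(),np.percentile(P[m][:,2],[0,20,50,100]).round(3),f[m].mean(0).astype(int))
cv2.imwrite('pics/s2c.png',np.hstack([cv2.resize(capture('side')['frame'][157:277,275:395],None,fx=3.3,fy=4,interpolation=2),cv2.resize(capture('wrist')['frame'][180:380,220:420],(400,480))])[:,:,::-1])
E
```

```text
6.1333 [ 1.144e+01  2.150e+01 -1.395e+01 -1.000e-02 -5.460e+01  7.759e+01] [ 0.6239 -0.0694  0.1099] [ 1.7999e+02  5.0000e-02 -9.7000e-01] F [ 1.02 -0.2  -0.57] M [-0.071  0.118 -0.017] 0.042834357759754534 0.0 [ 1.2000e-02 -5.5638e+01  2.5442e+01  5.9700e+00  7.8000e-02  0.0000e+00]
side -0.111 6 [0.117 0.126 0.146 0.155] [153 151 142]
side -0.105 27 [0.114 0.124 0.137 0.155] [154 151 138]
side -0.099 26 [0.117 0.122 0.133 0.156] [115 112 101]
side -0.093 52 [0.111 0.115 0.121 0.147] [44 44 43]
side -0.087 1 [0.12 0.12 0.12 0.12] [23 24 26]
side -0.081 1 [0.109 0.109 0.109 0.109] [143  95  97]
side -0.075 15 [0.109 0.111 0.111 0.113] [156  81  82]
side -0.069 40 [0.085 0.091 0.108 0.115] [154  34  29]
side -0.063 69 [0.076 0.086 0.092 0.111] [108  24  21]
side -0.057 40 [0.07  0.079 0.085 0.089] [51 55 55]
side -0.051 67 [0.07  0.074 0.082 0.148] [82 83 83]
side -0.045 35 [0.071 0.078 0.114 0.155] [117 110 105]
side -0.039 25 [0.112 0.118 0.127 0.153] [137 135 120]
side -0.033 60 [0.114 0.118 0.124 0.156] [142 142 126]
wrist -0.111 73 [0.115 0.121 0.13  0.142] [151 151 144]
wrist -0.105 306 [0.115 0.123 0.131 0.144] [155 154 146]
wrist -0.099 358 [0.078 0.12  0.129 0.143] [133 133 127]
wrist -0.093 833 [0.071 0.087 0.088 0.156] [52 52 56]
wrist -0.087 619 [0.071 0.086 0.087 0.089] [53 54 57]
wrist -0.081 473 [0.085 0.087 0.087 0.112] [86 45 46]
wrist -0.075 521 [0.11  0.111 0.112 0.115] [207  87  85]
wrist -0.069 515 [0.109 0.111 0.112 0.114] [202  77  73]
wrist -0.063 507 [0.078 0.086 0.087 0.11 ] [56 47 49]
wrist -0.057 598 [0.071 0.086 0.087 0.088] [54 55 58]
wrist -0.051 731 [0.071 0.087 0.113 0.156] [50 51 54]
wrist -0.045 337 [0.111 0.122 0.13  0.143] [128 128 122]
wrist -0.039 312 [0.116 0.122 0.131 0.144] [154 154 145]
wrist -0.033 75 [0.116 0.122 0.13  0.143] [150 149 142]
```

View pics/s2c.png

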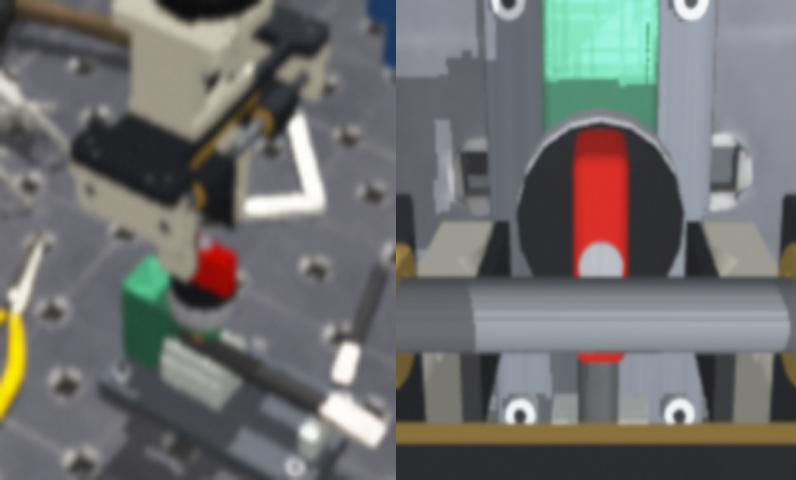

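The jaws straddle the bar, but depth shows the tips ending at about z = 0.112, roughly level with the reported TCP. The tips are therefore higher than the description says, so I'll go down 19 mm and watch the contact force.

{"api": "apply_moves", "payload": {
  "targets": [
    [0.5, 0, 0, 0.006, 0, 0, 0],
    [0.5, 0, 0, 0.005, 0, 0, 0],
    [0.5, 0, 0, 0.004, 0, 0, 0],
    [0.5, 0, 0, 0.003, 0, 0, 0],
    [0.5, 0, 0, 0, 0, 0, 0],
    [0.5, 0, 0, 0, 0, 0, 0]
  ]
}}

```text
time_s: 6.83
tcp_pos: [0.6241, -0.0693, 0.092]
eef_rot: [180.0, 0.0, -1.0]
contact_force: [-0.2, 0.7, -0.6]
gripper_width: 0.0435
gripper_force: 0.0
```

```bash
python3 st.py; python3 - <<'E'
from h import *
for n in('side','wrist'):
    c=capture(n);P=cloud(c);f=c['frame']
    for a,b in((-.112,-.096),(-.044,-.03)):
        m=(abs(P[...,0]-.6246)<.02)&(P[...,1]>a)&(P[...,1]<b)&(P[...,2]>.075)&(P[...,2]<.15)
        print(n,a,m.sum(),np.percentile(P[m][:,2],[0,5,20,50]).round(3))
E
```

```text
6.8333 [ 11.45  22.55 -15.01   0.   -52.47  77.59] [ 0.6241 -0.0693  0.092 ] [ 1.7999e+02  4.0000e-02 -9.6000e-01] F [-0.15  0.69 -0.63] M [-0.064  0.126 -0.002] 0.043492603830223124 0.0 [-1.1000e-02 -5.5953e+01  2.4503e+01  5.7410e+00  1.1000e-01  0.0000e+00]
side -0.112 48 [0.099 0.103 0.11  0.122]
side -0.044 80 [0.08  0.096 0.1   0.109]
wrist -0.112 576 [0.097 0.1   0.105 0.114]
wrist -0.044 961 [0.093 0.1   0.107 0.116]
```

{"api": "apply_moves", "payload": {
  "targets": [
    [0, 0, 0, 0.003, 0, 0, 0],
    [0, 0, 0, 0, 0, 0, 0],
    [0, 0, 0, 0, 0, 0, 0],
    [0, 0, 0, 0, 0, 0, 0],
    [0, 0, 0, 0, 0, 0, 0],
    [0, 0, 0, 0, 0, 0, 0],
    [0, 0, 0, 0, 0, 0, 0]
  ],
  "newtons": 40
}}

```text
time_s: 7.52
tcp_pos: [0.6243, -0.07, 0.0895]
eef_rot: [180.0, 0.0, -1.0]
contact_force: [0.6, -4.2, -0.0]
gripper_width: 0.0136
gripper_force: 40.0
```

```bash
python3 st.py
```

```text
7.5167 [ 1.141e+01  2.270e+01 -1.519e+01  6.000e-02 -5.212e+01  7.759e+01] [ 0.6243 -0.07    0.0895] [179.95   0.    -0.96] F [ 0.61 -4.17 -0.01] M [-1.68  -0.021  0.032] 0.013636081917337079 39.99156296253204 [ 2.7520e+00 -5.6538e+01  2.4952e+01  4.5950e+00  2.1200e-01 -1.8000e-02]
```

{"api": "apply_moves", "payload": {
  "targets": [
    [0, 0, 0.0007, 0, 0, 0, 0.01],
    [0, 0, 0, -0.00017, 0, 0, 0.055],
    [0, 0, 0, -0.00017, 0, 0, 0.055],
    [0, 0, 0, -0.00017, 0, 0, 0.055],
    [0, 0, 0, -0.00017, 0, 0, 0.055],
    [0, 0, 0, -0.00017, 0, 0, 0.055],
    [0, 0, 0, 0, 0, 0, 0]
  ]
}}

```text
time_s: 8.1
tcp_pos: [0.6242, -0.0702, 0.0902]
eef_rot: [180.0, 0.0, -26.9]
contact_force: [0.1, -3.2, -0.7]
gripper_width: 0.0138
gripper_force: 40.0
```

```bash
python3 st.py
```

```text
8.1 [ 1.137e+01  2.266e+01 -1.513e+01  1.000e-02 -5.222e+01  5.175e+01] [ 0.6242 -0.0702  0.0902] [179.99   0.   -26.88] F [ 0.11 -3.18 -0.73] M [-1.242 -0.102 -0.097] 0.013800279214242147 39.99614059925079 [ 2.0460e+00 -5.6997e+01  2.5062e+01  5.1000e+00  4.9000e-02 -1.4770e+00]
```

{"api": "apply_moves", "payload": {
  "targets": [
    [0, 0, 0, -0.00017, 0, 0, 0.055],
    [0, 0, 0, -0.00017, 0, 0, 0.055],
    [0, 0, 0, -0.00017, 0, 0, 0.055],
    [0, 0, 0, -0.00017, 0, 0, 0.055],
    [0, 0, 0, -0.00017, 0, 0, 0.055],
    [0, 0, 0, -0.00017, 0, 0, 0.055],
    [0, 0, 0, -0.00017, 0, 0, 0.055],
    [0, 0, 0, 0, 0, 0, 0],
    [0, 0, 0, 0, 0, 0, 0]
  ]
}}

```text
time_s: 8.85
tcp_pos: [0.6241, -0.0703, 0.0913]
eef_rot: [180.0, -0.0, -61.0]
contact_force: [-0.3, -4.7, -1.9]
gripper_width: 0.0139
gripper_force: 40.0
```

```bash
python3 st.py
```

```text
8.85 [ 1.136e+01  2.259e+01 -1.507e+01  1.000e-02 -5.237e+01  1.759e+01] [ 0.6241 -0.0703  0.0913] [179.98  -0.   -61.04] F [-0.31 -4.74 -1.9 ] M [-1.713 -0.069 -0.053] 0.01389252303265447 39.9961119890213 [  2.872 -57.087  25.474   4.841   0.188  -0.394]
```

{"api": "apply_moves", "payload": {
  "targets": [
    [0, 0, 0, -0.00017, 0, 0, 0.055],
    [0, 0, 0, -0.00017, 0, 0, 0.055],
    [0, 0, 0, -0.00017, 0, 0, 0.055],
    [0, 0, 0, -0.00017, 0, 0, 0.055],
    [0, 0, 0, -0.00017, 0, 0, 0.055],
    [0, 0, 0, -0.00017, 0, 0, 0.055],
    [0, 0, 0, -0.00017, 0, 0, 0.055],
    [0, 0, 0, 0, 0, 0, 0],
    [0, 0, 0, 0, 0, 0, 0]
  ]
}}

```text
time_s: 9.6
tcp_pos: [0.6239, -0.0703, 0.0925]
eef_rot: [180.0, -0.0, -95.6]
contact_force: [0.5, -5.3, -1.1]
gripper_width: 0.0137
gripper_force: 40.0
```

```bash
python3 st.py
```

```text
9.6 [ 1.136e+01  2.252e+01 -1.500e+01  1.000e-02 -5.252e+01 -1.698e+01] [ 0.6239 -0.0703  0.0925] [ 1.7996e+02 -2.0000e-02 -9.5600e+01] F [ 0.48 -5.34 -1.08] M [-1.952  0.087 -0.108] 0.013683936428624446 39.999239444732666 [  3.327 -56.996  25.921   4.745   0.414  -0.286]
```

{"api": "apply_moves", "payload": {
  "targets": [
    [0, 0, 0, -0.00017, 0, 0, 0.04],
    [0, 0, 0, -0.00017, 0, 0, 0.04],
    [0, 0, 0, -7e-05, 0, 0, 0.0222],
    [0, 0, 0, -7e-05, 0, 0, 0.0222],
    [0, 0, 0, 0, 0, 0, 0],
    [0, 0, 0, 0, 0, 0, 0]
  ]
}}

```text
time_s: 10.1
tcp_pos: [0.6239, -0.0703, 0.0928]
eef_rot: [180.0, -0.0, -106.8]
contact_force: [-1.0, -4.8, -1.2]
gripper_width: 0.0141
gripper_force: 40.0
```

```bash
python3 st.py
```

```text
10.1 [ 1.136e+01  2.250e+01 -1.498e+01  1.000e-02 -5.257e+01 -2.815e+01] [ 0.6239 -0.0703  0.0928] [ 1.7996e+02 -3.0000e-02 -1.0678e+02] F [-0.99 -4.78 -1.19] M [-1.973  0.065 -0.117] 0.014079340500033798 40.000675320625305 [ 3.3300e+00 -5.7220e+01  2.6057e+01  4.8040e+00  3.8000e-01 -3.7000e-02]
```

{"api": "apply_moves", "payload": {
  "targets": [
    [0, 0, 0, -7e-05, 0, 0, 0.0222],
    [0, 0, 0, -7e-05, 0, 0, 0.0222],
    [0, 0, 0, -7e-05, 0, 0, 0.0222],
    [0, 0, 0, -7e-05, 0, 0, 0.0222],
    [0, 0, 0, 0, 0, 0, 0]
  ]
}}

```text
time_s: 10.52
tcp_pos: [0.6238, -0.0703, 0.0931]
eef_rot: [180.0, -0.0, -114.9]
contact_force: [-0.5, -5.0, -1.5]
gripper_width: 0.0139
gripper_force: 40.0
```

```bash
python3 st.py
```

```text
10.5167 [ 1.136e+01  2.248e+01 -1.497e+01  1.000e-02 -5.261e+01 -3.624e+01] [ 0.6238 -0.0703  0.0931] [ 1.7996e+02 -4.0000e-02 -1.1487e+02] F [-0.51 -5.   -1.46] M [-1.974  0.089  0.004] 0.013928182240119035 39.99904811382294 [  3.214 -57.217  26.125   4.794   0.406  -0.588]
```

```bash
cat > tq.py <<'E'
from h import *
L=[get_state()]
for i in range(3): capture('wrist');L.append(get_state())
s=L[-1];print(round(s['time_s'],2),'yaw',[round(x['eef_rot'][2],2) for x in L],'Mz',[round(x['moment'][2],3) for x in L],np.mean([x['moment'][2] for x in L]).round(3),'F',np.mean([x['contact_force'] for x in L],0).round(2),'t6',[round(x['joint_torque'][5],3) for x in L],'z',s['tcp_pos'][2].round(4))
E
python3 tq.py
```

```text
10.67 yaw [np.float64(-114.87), np.float64(-114.79), np.float64(-114.76), np.float64(-114.76)] Mz [np.float64(0.004), np.float64(-0.109), np.float64(-0.066), np.float64(-0.075)] -0.061 F [-0.45 -4.99 -1.39] t6 [np.float64(-0.588), np.float64(-0.196), np.float64(0.007), np.float64(0.063)] z 0.0931
```

{"api": "apply_moves", "payload": {
  "targets": [
    [0, 0, 0, -7e-05, 0, 0, 0.0222],
    [0, 0, 0, -7e-05, 0, 0, 0.0222],
    [0, 0, 0, -7e-05, 0, 0, 0.0222],
    [0, 0, 0, -7e-05, 0, 0, 0.0222],
    [0, 0, 0, 0, 0, 0, 0]
  ]
}}

```text
time_s: 11.08
tcp_pos: [0.6238, -0.0703, 0.0934]
eef_rot: [180.0, -0.0, -122.9]
contact_force: [0.2, -4.9, -1.7]
gripper_width: 0.0138
gripper_force: 40.0
```

```bash
python3 tq.py
```

```text
11.23 yaw [np.float64(-122.87), np.float64(-122.78), np.float64(-122.76), np.float64(-122.76)] Mz [np.float64(0.018), np.float64(-0.055), np.float64(-0.028), np.float64(-0.078)] -0.036 F [-0.34 -4.87 -1.48] t6 [np.float64(-0.583), np.float64(-0.194), np.float64(0.008), np.float64(0.063)] z 0.0934
```

{"api": "apply_moves", "payload": {
  "targets": [
    [0, 0, 0, -7e-05, 0, 0, 0.0222],
    [0, 0, 0, -7e-05, 0, 0, 0.0222],
    [0, 0, 0, -7e-05, 0, 0, 0.0222],
    [0, 0, 0, -7e-05, 0, 0, 0.0222],
    [0, 0, 0, 0, 0, 0, 0]
  ]
}}

```text
time_s: 11.65
tcp_pos: [0.6237, -0.0702, 0.0936]
eef_rot: [180.0, -0.1, -130.9]
contact_force: [-0.9, -5.3, -1.1]
gripper_width: 0.0136
gripper_force: 40.0
```

```bash
python3 tq.py
```

```text
11.8 yaw [np.float64(-130.87), np.float64(-130.8), np.float64(-130.77), np.float64(-130.77)] Mz [np.float64(-0.01), np.float64(-0.064), np.float64(-0.111), np.float64(-0.009)] -0.048 F [-1.1  -5.33 -1.6 ] t6 [np.float64(-0.562), np.float64(-0.185), np.float64(0.014), np.float64(0.065)] z 0.0936
```

{"api": "apply_moves", "payload": {
  "targets": [
    [0, 0, 0, -7e-05, 0, 0, 0.0222],
    [0, 0, 0, -7e-05, 0, 0, 0.0222],
    [0, 0, 0, -7e-05, 0, 0, 0.0222],
    [0, 0, 0, -7e-05, 0, 0, 0.0222],
    [0, 0, 0, 0, 0, 0, 0]
  ]
}}

```text
time_s: 12.22
tcp_pos: [0.6237, -0.0702, 0.0939]
eef_rot: [180.0, -0.1, -138.9]
contact_force: [-1.4, -5.4, -1.3]
gripper_width: 0.0141
gripper_force: 40.0
```

```bash
python3 tq.py
```

```text
12.37 yaw [np.float64(-138.88), np.float64(-138.8), np.float64(-138.77), np.float64(-138.77)] Mz [np.float64(-0.035), np.float64(-0.062), np.float64(-0.071), np.float64(-0.117)] -0.071 F [-0.98 -4.92 -1.42] t6 [np.float64(-0.583), np.float64(-0.194), np.float64(0.008), np.float64(0.063)] z 0.0939
```

{"api": "apply_moves", "payload": {
  "targets": [
    [0, 0, 0, -7e-05, 0, 0, 0.0222],
    [0, 0, 0, -7e-05, 0, 0, 0.0222],
    [0, 0, 0, -7e-05, 0, 0, 0.0222],
    [0, 0, 0, -7e-05, 0, 0, 0.0222],
    [0, 0, 0, 0, 0, 0, 0]
  ]
}}

```text
time_s: 12.78
tcp_pos: [0.6237, -0.0702, 0.0942]
eef_rot: [180.0, -0.1, -146.9]
contact_force: [-1.8, -4.1, -1.8]
gripper_width: 0.014
gripper_force: 40.0
```

```bash
python3 tq.py
```

```text
12.93 yaw [np.float64(-146.88), np.float64(-146.8), np.float64(-146.78), np.float64(-146.78)] Mz [np.float64(-0.014), np.float64(-0.05), np.float64(-0.005), np.float64(-0.109)] -0.044 F [-1.56 -4.31 -1.81] t6 [np.float64(-0.573), np.float64(-0.182), np.float64(0.015), np.float64(0.066)] z 0.0942
```

{"api": "apply_moves", "payload": {
  "targets": [
    [0, 0, 0, -7e-05, 0, 0, 0.0222],
    [0, 0, 0, -7e-05, 0, 0, 0.0222],
    [0, 0, 0, -7e-05, 0, 0, 0.0222],
    [0, 0, 0, -7e-05, 0, 0, 0.0222],
    [0, 0, 0, 0, 0, 0, 0]
  ]
}}

```text
time_s: 13.35
tcp_pos: [0.6237, -0.0702, 0.0945]
eef_rot: [180.0, -0.1, -154.9]
contact_force: [-1.5, -5.2, -1.9]
gripper_width: 0.0139
gripper_force: 40.0
```

```bash
python3 tq.py
```

```text
13.5 yaw [np.float64(-154.89), np.float64(-154.81), np.float64(-154.78), np.float64(-154.78)] Mz [np.float64(-0.013), np.float64(-0.03), np.float64(-0.095), np.float64(-0.06)] -0.05 F [-1.48 -5.02 -1.89] t6 [np.float64(-0.574), np.float64(-0.189), np.float64(0.011), np.float64(0.065)] z 0.0945
```

{"api": "apply_moves", "payload": {
  "targets": [
    [0, 0, 0, -7e-05, 0, 0, 0.0222],
    [0, 0, 0, -7e-05, 0, 0, 0.0222],
    [0, 0, 0, -7e-05, 0, 0, 0.0222],
    [0, 0, 0, -7e-05, 0, 0, 0.0222],
    [0, 0, 0, 0, 0, 0, 0]
  ]
}}

```text
time_s: 13.92
tcp_pos: [0.6237, -0.0701, 0.0947]
eef_rot: [180.0, -0.1, -162.9]
contact_force: [-1.6, -4.4, -1.8]
gripper_width: 0.0138
gripper_force: 40.0
```

```bash
python3 tq.py
```

```text
14.07 yaw [np.float64(-162.89), np.float64(-162.81), np.float64(-162.79), np.float64(-162.79)] Mz [np.float64(-0.066), np.float64(-0.083), np.float64(-0.103), np.float64(-0.055)] -0.077 F [-1.53 -4.3  -2.14] t6 [np.float64(-0.577), np.float64(-0.19), np.float64(0.011), np.float64(0.065)] z 0.0947
```

{"api": "apply_moves", "payload": {
  "targets": [
    [0, 0, 0, -7e-05, 0, 0, 0.0222],
    [0, 0, 0, -7e-05, 0, 0, 0.0222],
    [0, 0, 0, -7e-05, 0, 0, 0.0222],
    [0, 0, 0, -7e-05, 0, 0, 0.0222],
    [0, 0, 0, 0, 0, 0, 0]
  ]
}}

```text
time_s: 14.48
tcp_pos: [0.6236, -0.0701, 0.095]
eef_rot: [180.0, -0.1, -170.9]
contact_force: [-2.5, -5.6, -1.2]
gripper_width: 0.0134
gripper_force: 40.0
```

```bash
python3 tq.py
```

```text
14.63 yaw [np.float64(-170.9), np.float64(-170.82), np.float64(-170.8), np.float64(-170.79)] Mz [np.float64(-0.076), np.float64(-0.081), np.float64(-0.079), np.float64(-0.082)] -0.079 F [-2.51 -5.17 -1.59] t6 [np.float64(-0.635), np.float64(-0.175), np.float64(0.019), np.float64(0.067)] z 0.095
```

{"api": "apply_moves", "payload": {
  "targets": [
    [0, 0, 0, -7e-05, 0, 0, 0.0222],
    [0, 0, 0, -7e-05, 0, 0, 0.0222],
    [0, 0, 0, -7e-05, 0, 0, 0.0222],
    [0, 0, 0, -7e-05, 0, 0, 0.0222],
    [0, 0, 0, 0, 0, 0, 0]
  ]
}}

```text
time_s: 15.05
tcp_pos: [0.6237, -0.0698, 0.0952]
eef_rot: [180.0, -0.1, -178.9]
contact_force: [-3.6, -3.5, -1.4]
gripper_width: 0.014
gripper_force: 40.0
```

```bash
python3 tq.py
```

```text
15.2 yaw [np.float64(-178.89), np.float64(-178.82), np.float64(-178.83), np.float64(-178.87)] Mz [np.float64(0.151), np.float64(0.114), np.float64(0.085), np.float64(0.094)] 0.111 F [-3.02 -3.17 -2.42] t6 [np.float64(-0.801), np.float64(-0.424), np.float64(-0.168), np.float64(-0.095)] z 0.0952
```

{"api": "apply_moves", "payload": {
  "targets": [
    [0, 0, 0, -3e-05, 0, 0, 0.0111],
    [0, 0, 0, -3e-05, 0, 0, 0.0111],
    [0, 0, 0, -3e-05, 0, 0, 0.0111],
    [0, 0, 0, 0, 0, 0, 0]
  ]
}}

```text
time_s: 15.53
tcp_pos: [0.6237, -0.0697, 0.0953]
eef_rot: [180.0, -0.1, 177.9]
contact_force: [-4.4, -0.3, -4.1]
gripper_width: 0.0136
gripper_force: 40.0
```

```bash
python3 tq.py
```

```text
15.68 yaw [np.float64(177.9), np.float64(177.96), np.float64(177.98), np.float64(177.98)] Mz [np.float64(0.238), np.float64(0.289), np.float64(0.192), np.float64(0.215)] 0.234 F [-4.63 -0.54 -3.78] t6 [np.float64(-0.586), np.float64(-0.428), np.float64(-0.297), np.float64(-0.248)] z 0.0953
```

{"api": "apply_moves", "payload": {
  "targets": [
    [0, 0, 0, -2e-05, 0, 0, 0.011],
    [0, 0, 0, 0, 0, 0, 0],
    [0, 0, 0, 0, 0, 0, 0]
  ]
}}

```text
time_s: 15.93
tcp_pos: [0.6237, -0.0698, 0.0953]
eef_rot: [180.0, -0.1, 176.9]
contact_force: [-6.0, 0.1, -3.9]
gripper_width: 0.0136
gripper_force: 40.1
```

```bash
python3 tq.py
```

```text
16.08 yaw [np.float64(176.93), np.float64(176.93), np.float64(176.93), np.float64(176.93)] Mz [np.float64(0.334), np.float64(0.297), np.float64(0.33), np.float64(0.329)] 0.322 F [-5.47  0.8  -4.09] t6 [np.float64(-0.363), np.float64(-0.322), np.float64(-0.313), np.float64(-0.311)] z 0.0954
```

{"api": "apply_moves", "payload": {
  "targets": [
    [0.5, 0, 0, 0, 0, 0, 0],
    [0.5, 0, 0, 0, 0, 0, 0],
    [0.5, 0, 0, 0, 0, 0, 0],
    [0.5, 0, 0, 0, 0, 0, 0],
    [0.5, 0, 0, 0, 0, 0, 0],
    [0.5, 0, 0, -0.01, 0, 0, 0],
    [0.5, 0, 0, -0.025, 0, 0, 0],
    [0.5, 0, 0, -0.025, 0, 0, -0.012],
    [0.5, 0.025, 0, 0, 0, 0, 0],
    [0.5, 0.025, 0, 0, 0, 0, 0],
    [0.5, 0.0257, 0, 0, 0, 0, 0],
    [0.5, 0, 0, 0, 0, 0, 0],
    [0.5, 0, 0, 0, 0, 0, 0]
  ]
}}

```text
time_s: 17.17
tcp_pos: [0.5484, -0.0674, 0.1574]
eef_rot: [180.0, 0.1, 178.1]
contact_force: [-0.3, 0.0, 0.4]
gripper_width: 0.0438
gripper_force: 0.0
```

```bash
python3 st.py; python3 - <<'E'
from h import *
a=[]
for n in('top','wrist'):
    c=capture(n);P=cloud(c);f=c['frame'];h=cv2.cvtColor(f,cv2.COLOR_RGB2HSV);a.append(f)
    for x0,x1 in((.48,.515),(.535,.55),(.55,.565),(.565,.58),(.58,.595)):
        m=(P[...,0]>x0)&(P[...,0]<x1)&(abs(P[...,1]+.069)<.03)&(P[...,2]>.038)&(P[...,2]<.054)
        if m.sum()>4: q=P[m];print(n,x0,m.sum(),'y',np.percentile(q[:,1],[2,50,98]).round(4),'z',np.median(q[:,2]).round(4))
    m=(abs(P[...,1]+.069)<.02)&(P[...,2]>.038)&(P[...,2]<.054)&(P[...,0]<.6)
    if m.sum(): print(n,'xmin',P[m][:,0].min())
    red=((h[...,0]<8)|(h[...,0]>172))&(h[...,1]>150)&(h[...,2]>60)&(abs(P[...,0]-.62)<.045)&(abs(P[...,1]+.07)<.045)&(P[...,2]>.1)
    if red.sum()>10: q=P[red];print('knob',np.median(q,0),cv2.minAreaRect((q[:,:2]*1000).astype(np.float32)))
cv2.imwrite('pics/a.png',np.hstack([cv2.resize(a[0][210:310,280:380],(400,400)),cv2.resize(a[1],(400,400))])[:,:,::-1])
E
```

```text
17.1667 [ 1.3310e+01  1.2160e+01 -2.0460e+01  2.0000e-02 -5.7250e+01 -1.0524e+02] [ 0.5484 -0.0674  0.1574] [1.7998e+02 1.3000e-01 1.7808e+02] F [-0.33  0.01  0.36] M [-0.04  -0.139  0.001] 0.043825936146854226 0.0 [-1.5000e-02 -4.4480e+01  2.4691e+01  5.8530e+00 -2.2200e-01 -5.9000e-02]
top 0.48 100 y [-0.0744 -0.0672 -0.0578] z 0.0423
top xmin 0.07871266839739893
wrist 0.48 912 y [-0.0751 -0.0667 -0.0581] z 0.0411
wrist 0.535 325 y [-0.0751 -0.0676 -0.0602] z 0.0445
wrist 0.55 308 y [-0.0752 -0.0679 -0.0606] z 0.0445
wrist 0.565 310 y [-0.0758 -0.0681 -0.0604] z 0.0444
wrist 0.58 289 y [-0.0755 -0.0679 -0.0606] z 0.0445
wrist xmin 0.4805685365297712
knob [ 0.60453323 -0.07055757  0.116517  ] ((609.0690307617188, -70.78101348876953), (20.430349349975586, 14.051631927490234), 4.2622551918029785)
```

View pics/a.png

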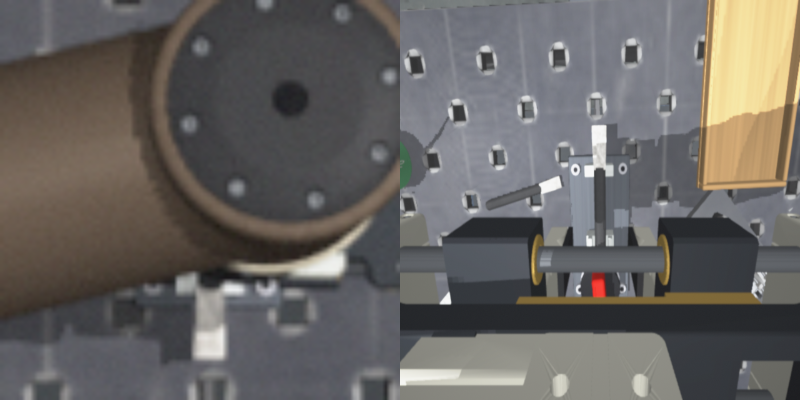

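The knob came up firmly on its stop at about 0.32 N m. The left half of the picture is the arm covering the fixture. The right half shows the chisel at (600,200) lined up under the jaws, with the decoy to the left at (530,190). Next I'll grip the chisel.

{"api": "apply_moves", "payload": {
  "targets": [
    [0.36, 0, -0.0005, 0.02, 0, 0, -0.01],
    [0.36, 0, 0, 0.02, 0, 0, 0],
    [0.36, 0, 0, 0.02, 0, 0, 0],
    [0.36, 0, 0, 0.02, 0, 0, 0],
    [0.36, 0, 0, 0.02, 0, 0, 0],
    [0.36, 0, 0, 0.02, 0, 0, 0],
    [0.36, 0, 0, 0.01, 0, 0, 0],
    [0.36, 0, 0, 0.006, 0, 0, 0],
    [0.36, 0, 0, 0.003, 0, 0, 0],
    [0.36, 0, 0, 0, 0, 0, 0],
    [0.36, 0, 0, 0, 0, 0, 0]
  ]
}}

```text
time_s: 18.18
tcp_pos: [0.5493, -0.0679, 0.0174]
eef_rot: [180.0, 0.1, 179.0]
contact_force: [-0.2, 1.3, -0.2]
gripper_width: 0.0319
gripper_force: 0.0
```

{"api": "apply_moves", "payload": {
  "targets": [
    [0, 0, 0, 0, 0, 0, 0],
    [0, 0, 0, 0, 0, 0, 0],
    [0, 0, 0, 0, 0, 0, 0],
    [0, 0, 0, 0, 0, 0, 0],
    [0, 0, 0, 0, 0, 0, 0]
  ],
  "newtons": 50
}}

```text
time_s: 18.6
tcp_pos: [0.549, -0.0678, 0.0174]
eef_rot: [180.0, 0.1, 179.0]
contact_force: [-1.2, 0.5, 5.0]
gripper_width: 0.015
gripper_force: 50.0
```

```bash
python3 st.py
```

```text
18.6 [ 1.3250e+01  2.2020e+01 -2.8810e+01  1.0000e-02 -3.9110e+01 -1.0429e+02] [ 0.549  -0.0678  0.0174] [1.7999e+02 6.0000e-02 1.7897e+02] F [-1.21  0.48  4.96] M [0.248 0.458 0.024] 0.015000200125220119 50.0018260627985 [-2.3500e-01 -4.7825e+01  1.8713e+01  4.3670e+00  2.7200e-01  3.2000e-02]
```

{"api": "apply_moves", "payload": {
  "targets": [
    [0, 0, 0, -0.002, 0, 0, 0],
    [0, 0.008, 0, 0, 0, 0, 0],
    [0, 0.012, 0, 0, 0, 0, 0],
    [0, 0.012, 0, 0, 0, 0, 0],
    [0, 0.012, 0, 0, 0, 0, 0],
    [0, 0.012, 0, 0, 0, 0, 0],
    [0, 0.012, 0, 0, 0, 0, 0],
    [0, 0.006, 0, 0, 0, 0, 0],
    [0, 0, 0, 0, 0, 0, 0],
    [0, 0, 0, 0, 0, 0, 0]
  ]
}}

```text
time_s: 19.43
tcp_pos: [0.4737, -0.0667, 0.0189]
eef_rot: [-180.0, -0.0, 179.0]
contact_force: [-1.2, 2.4, 7.1]
gripper_width: 0.0151
gripper_force: 50.0
```

```bash
python3 st.py
```

```text
19.4333 [  15.63   16.34  -38.16   -0.    -35.53 -106.64] [ 0.4737 -0.0667  0.0189] [-1.7999e+02 -3.0000e-02  1.7899e+02] F [-1.25  2.44  7.07] M [0.643 0.009 0.114] 0.015103843946326315 50.00713085755706 [ -0.767 -38.375  16.163   3.887  -0.067  -0.113]
```

{"api": "apply_moves", "payload": {
  "targets": [
    [0, 0, 0, -0.01, 0, 0, 0],
    [0, 0, 0, -0.02, 0, 0, 0],
    [0, 0, 0, -0.025, 0, 0, 0],
    [0, 0, 0, -0.025, 0, 0, 0],
    [0, 0, 0, 0, 0, 0, 0],
    [0, 0, 0, 0, 0, 0, 0]
  ]
}}

```text
time_s: 19.93
tcp_pos: [0.4737, -0.0667, 0.0987]
eef_rot: [180.0, -0.0, 178.9]
contact_force: [-0.9, -0.1, -2.1]
gripper_width: 0.0149
gripper_force: 50.0
```

```bash
python3 st.py; python3 - <<'E'
from h import *
c=capture('side');s=get_state();P=cloud(c)
q=np.linalg.inv(c['T'])@np.r_[s['tcp_pos'],1];k=c['camera_matrix']@q[:3];u,v=(k[:2]/k[2]).astype(int);print(u,v)
cv2.imwrite('pics/b.png',cv2.resize(c['frame'][max(0,v-70):v+80,u-100:u+100],(800,600),interpolation=2)[:,:,::-1])
E
```

```text
19.9333 [ 1.5600e+01  9.3200e+00 -3.3300e+01 -3.0000e-02 -4.7410e+01 -1.0664e+02] [ 0.4737 -0.0667  0.0987] [ 1.7999e+02 -3.0000e-02  1.7894e+02] F [-0.93 -0.07 -2.12] M [ 0.008  0.086 -0.04 ] 0.014851161235970836 49.990765023976564 [ 6.4000e-02 -3.8874e+01  2.4911e+01  6.1090e+00 -2.3400e-01  1.0000e-03]
394 246
```

View pics/b.png

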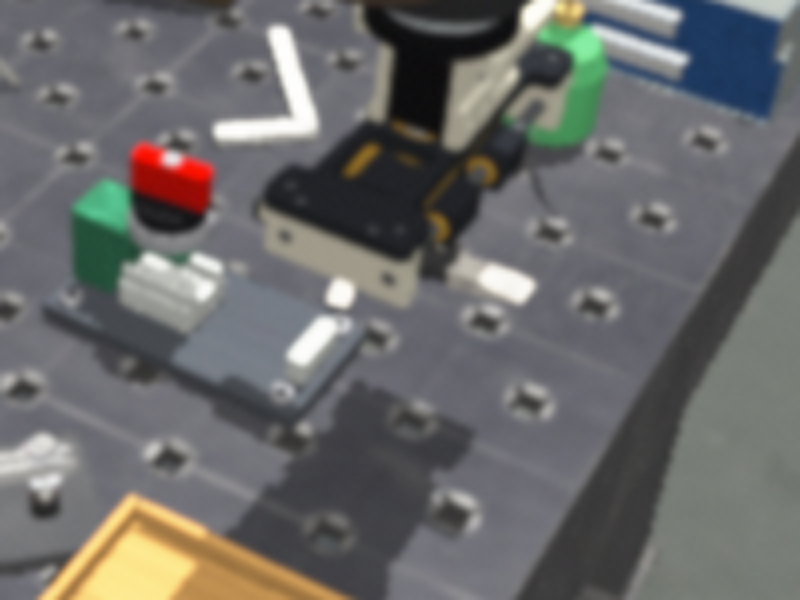

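The chisel is held with its blade visible at (500,280). The fixture is empty apart from the slack knob at (170,180). I'm checking the held chisel's height and tilt from depth.

```bash
python3 - <<'E'
from h import *
for n in('wrist','side'):
    c=capture(n);P=cloud(c)
    for x0 in np.arange(.38,.59,.012):
        m=(P[...,0]>x0)&(P[...,0]<x0+.012)&(abs(P[...,1]+.067)<.022)&(P[...,2]>.085)&(P[...,2]<.14)
        if m.sum()>3:
            q=P[m];print(n,round(x0,3),m.sum(),'y',np.percentile(q[:,1],[5,95]).round(4),'z',np.percentile(q[:,2],[0,5,50,95]).round(4))
E
```

```text
wrist 0.404 1255 y [-0.073  -0.0567] z [0.1231 0.1239 0.1252 0.1263]
wrist 0.416 1398 y [-0.073  -0.0572] z [0.1237 0.125  0.126  0.127 ]
wrist 0.428 1224 y [-0.0729 -0.0577] z [0.1242 0.1251 0.1261 0.1271]
wrist 0.44 1081 y [-0.0727 -0.0585] z [0.1225 0.1248 0.1263 0.1284]
wrist 0.452 1813 y [-0.0816 -0.0504] z [0.0995 0.1053 0.1237 0.1279]
wrist 0.464 121 y [-0.0791 -0.0527] z [0.1015 0.117  0.1203 0.1342]
wrist 0.476 561 y [-0.0739 -0.059 ] z [0.1195 0.1207 0.1242 0.1349]
wrist 0.488 476 y [-0.0738 -0.0595] z [0.118  0.1193 0.1229 0.1246]
side 0.404 43 y [-0.0737 -0.0553] z [0.1186 0.1225 0.1246 0.1258]
side 0.416 46 y [-0.0733 -0.0551] z [0.1167 0.1184 0.1244 0.126 ]
side 0.428 48 y [-0.072  -0.0564] z [0.115  0.1166 0.1243 0.1265]
side 0.44 50 y [-0.072  -0.0565] z [0.1126 0.1158 0.1241 0.1269]
side 0.452 47 y [-0.074  -0.0556] z [0.0991 0.1125 0.1226 0.127 ]
side 0.56 11 y [-0.068  -0.0598] z [0.106  0.1066 0.1121 0.1152]
```

The fingers reach about 12 mm below the chisel, and its tail droops about 10 mm. Releasing it straight into the tray would drop it. I'll rest it across the tray's side walls first, then take a new grip higher and at the balance point.

{"api": "apply_moves", "payload": {
  "targets": [
    [0, 0.00525, 0.0193, -0.01, 0, 0, 0],
    [0, 0.00525, 0.0193, -0.01, 0, 0, 0],
    [0, 0.00525, 0.0193, -0.01, 0, 0, 0],
    [0, 0.00525, 0.0193, 0, 0, 0, 0],
    [0, 0.00525, 0.0193, 0, 0, 0, 0],
    [0, 0.00525, 0.0193, 0, 0, 0, 0],
    [0, 0.00525, 0.0193, 0, 0, 0, 0],
    [0, 0.00525, 0.0193, 0, 0, 0, 0],
    [0, 0.00525, 0.0193, 0, 0, 0, 0],
    [0, 0.00525, 0.0193, 0, 0, 0, 0],
    [0, 0, 0, 0, 0, 0, 0],
    [0, 0, 0, 0, 0, 0, -0.03]
  ]
}}

```text
time_s: 21.08
tcp_pos: [0.4245, 0.1276, 0.1274]
eef_rot: [-179.9, -0.1, -178.3]
contact_force: [0.2, 0.3, -1.1]
gripper_width: 0.0151
gripper_force: 50.0
```

{"api": "apply_moves", "payload": {
  "targets": [
    [0, 0, 0, 0, 0, 0, -0.07],
    [0, 0, 0, 0, 0, 0, -0.07],
    [0, 0, 0, 0, 0, 0, -0.07],
    [0, 0, 0, 0, 0, 0, -0.07],
    [0, 0, 0, 0, 0, 0, -0.07],
    [0, 0, 0, 0, 0, 0, -0.07],
    [0, 0, 0, 0, 0, 0, -0.07],
    [0, 0, 0, 0, 0, 0, -0.07],
    [0, 0, 0, 0, 0, 0, -0.07],
    [0, 0, 0, 0, 0, 0, -0.07],
    [0, 0, 0, 0, 0, 0, -0.07],
    [0, 0, 0, 0, 0, 0, -0.07],
    [0, 0, 0, 0, 0, 0, -0.07],
    [0, 0, 0, 0, 0, 0, -0.07],
    [0, 0, 0, 0, 0, 0, 0],
    [0, 0, 0, 0, 0, 0, 0]
  ]
}}

```text
time_s: 22.42
tcp_pos: [0.425, 0.1266, 0.1277]
eef_rot: [179.9, -0.1, -90.4]
contact_force: [0.1, 0.1, -1.5]
gripper_width: 0.0151
gripper_force: 50.0
```

```bash
python3 st.py;  python3 - <<'E'
from h import *
for n in('wrist','side','top'):
    c=capture(n);P=cloud(c)
    for y0 in np.arange(.04,.23,.015):
        m=(P[...,1]>y0)&(P[...,1]<y0+.015)&(abs(P[...,0]-.425)<.03)&(P[...,2]>.1)&(P[...,2]<.162)
        if m.sum()>3:
            q=P[m];print(n,round(y0,3),m.sum(),'x',np.percentile(q[:,0],[5,95]).round(4),'z',np.percentile(q[:,2],[0,5,50,95]).round(4))
E
```

```text
22.4167 [ 4.221e+01  3.850e+00 -3.512e+01 -1.000e-02 -5.117e+01 -4.256e+01] [0.425  0.1266 0.1277] [ 1.7989e+02 -9.0000e-02 -9.0350e+01] F [ 0.07  0.05 -1.52] M [-0.013  0.115 -0.038] 0.015131111670468595 49.99042181298137 [ 8.0000e-03 -3.0552e+01  2.4922e+01  6.0390e+00  1.1000e-02  6.6100e-01]
wrist 0.055 1242 x [0.4163 0.4326] z [0.1524 0.1538 0.155  0.1562]
wrist 0.07 1724 x [0.4167 0.4324] z [0.1538 0.1549 0.1559 0.157 ]
wrist 0.085 1479 x [0.4174 0.432 ] z [0.1542 0.1551 0.156  0.157 ]
wrist 0.1 1238 x [0.4178 0.4317] z [0.1516 0.1532 0.1566 0.1583]
wrist 0.115 1219 x [0.4087 0.4414] z [0.1296 0.1343 0.1488 0.1574]
wrist 0.13 706 x [0.4182 0.4322] z [0.1489 0.1503 0.1538 0.1556]
wrist 0.145 298 x [0.418  0.4324] z [0.148  0.1492 0.1526 0.1545]
side 0.115 30 x [0.4007 0.4323] z [0.1329 0.1345 0.1473 0.1565]
side 0.13 263 x [0.4013 0.4454] z [0.1278 0.1344 0.1512 0.1602]
side 0.145 78 x [0.4167 0.4309] z [0.1424 0.1433 0.1516 0.1545]
side 0.16 74 x [0.4169 0.4304] z [0.1406 0.1427 0.1505 0.153 ]
side 0.175 80 x [0.4171 0.4317] z [0.1379 0.1422 0.1488 0.1518]
side 0.19 83 x [0.4172 0.4317] z [0.1369 0.1408 0.1475 0.1503]
side 0.205 108 x [0.4173 0.4317] z [0.1311 0.1363 0.1451 0.1483]
side 0.22 8 x [0.4204 0.4286] z [0.1393 0.1406 0.1441 0.1467]
top 0.055 45 x [0.4158 0.4327] z [0.1502 0.1524 0.1557 0.159 ]
top 0.07 54 x [0.4159 0.4307] z [0.1514 0.1532 0.1565 0.1597]
top 0.085 40 x [0.416  0.4308] z [0.1525 0.1543 0.1572 0.1598]
```

{"api": "apply_moves", "payload": {
  "targets": [
    [0, 0, 0, 0.024, 0, 0, 0],
    [0, 0, 0, 0.024, 0, 0, 0],
    [0, 0, 0, 0.024, 0, 0, 0],
    [0, 0, 0, 0.024, 0, 0, 0],
    [0, 0, 0, 0.008, 0, 0, 0],
    [0, 0, 0, 0.005, 0, 0, 0],
    [0, 0, 0, 0.002, 0, 0, 0],
    [0, 0, 0, 0.002, 0, 0, 0],
    [0, 0, 0, 0.001, 0, 0, 0],
    [0, 0, 0, 0.001, 0, 0, 0],
    [0, 0, 0, 0.001, 0, 0, 0],
    [0, 0, 0, 0.001, 0, 0, 0],
    [0, 0, 0, 0, 0, 0, 0]
  ],
  "newtons": 30
}}

```text
time_s: 23.65
tcp_pos: [0.426, 0.1275, 0.0122]
eef_rot: [-179.9, 0.0, -90.1]
contact_force: [0.9, -2.3, 2.3]
gripper_width: 0.0152
gripper_force: 30.0
```

```bash
python3 st.py
```

```text
23.65 [ 4.222e+01  1.439e+01 -4.281e+01  2.000e-02 -3.274e+01 -4.238e+01] [0.426  0.1275 0.0122] [-1.7994e+02  4.0000e-02 -9.0150e+01] F [ 0.93 -2.33  2.31] M [-0.682 -0.216 -0.049] 0.015165066178515938 30.00238780863583 [  1.357 -36.054  16.703   3.532   0.214   0.068]
```

{"api": "apply_moves", "payload": {
  "targets": [
    [0, 0, 0, 0.001, 0, 0, 0],
    [0, 0, 0, 0, 0, 0, 0],
    [0, 0, 0, 0, 0, 0, 0],
    [0, 0, 0, 0, 0, 0, 0]
  ],
  "newtons": 3
}}

```text
time_s: 23.98
tcp_pos: [0.4258, 0.1276, 0.0107]
eef_rot: [-180.0, 0.0, -90.1]
contact_force: [0.3, 0.1, -0.9]
gripper_width: 0.0157
gripper_force: 3.0
```

{"api": "apply_moves", "payload": {
  "targets": [
    [0.36, 0, 0, 0, 0, 0, 0],
    [0.36, 0, 0, 0, 0, 0, 0],
    [0.36, 0, 0, 0, 0, 0, 0],
    [0.36, 0, 0, 0, 0, 0, 0],
    [0.36, 0, 0, -0.02, 0, 0, 0],
    [0.36, 0, 0, -0.03, 0, 0, 0],
    [0.36, 0, 0, -0.03, 0, 0, 0],
    [0.36, 0, 0, 0, 0, 0, 0]
  ]
}}

```text
time_s: 24.65
tcp_pos: [0.4283, 0.1291, 0.0957]
eef_rot: [-179.6, 0.2, -90.1]
contact_force: [0.3, 1.0, -0.1]
gripper_width: 0.0317
gripper_force: 0.0
```

```bash
python3 st.py;  python3 - <<'E'
from h import *
a=[]
for n in('wrist','side','top'):
    c=capture(n);P=cloud(c);a.append(c['frame'])
    for y0 in np.arange(.04,.23,.015):
        m=(P[...,1]>y0)&(P[...,1]<y0+.015)&(abs(P[...,0]-.425)<.03)&(P[...,2]>.029)&(P[...,2]<.05)
        if m.sum()>3:
            q=P[m];print(n,round(y0,3),m.sum(),'x',np.percentile(q[:,0],[5,95]).round(4),'y',q[:,1].min().round(4),q[:,1].max().round(4),'z',np.percentile(q[:,2],[50,95]).round(4))
cv2.imwrite('pics/d.png',np.hstack([cv2.resize(a[0],(400,400)),cv2.resize(a[1][270:420,260:440],(400,400))])[:,:,::-1])
E
```

```text
24.65 [ 42.24   6.37 -37.54   0.11 -45.64 -42.38] [0.4283 0.1291 0.0957] [-179.62    0.24  -90.06] F [ 0.34  0.98 -0.07] M [ 0.176 -0.117 -0.061] 0.03165381841507557 0.0 [-3.8300e-01 -3.2836e+01  2.1693e+01  4.9080e+00 -1.6840e+00 -1.4000e-02]
wrist 0.13 22 x [0.4227 0.4291] y 0.1341 0.1446 z [0.0293 0.0301]
wrist 0.145 241 x [0.4212 0.4305] y 0.1452 0.1599 z [0.0302 0.0318]
wrist 0.16 40 x [0.4204 0.4313] y 0.16 0.162 z [0.0314 0.0324]
wrist 0.175 129 x [0.4196 0.4328] y 0.1846 0.19 z [0.0358 0.0375]
wrist 0.19 421 x [0.4195 0.4329] y 0.19 0.205 z [0.037  0.0394]
wrist 0.205 61 x [0.4188 0.4336] y 0.205 0.2085 z [0.0373 0.0397]
side 0.145 25 x [0.4207 0.4288] y 0.1456 0.16 z [0.0303 0.0325]
side 0.16 43 x [0.4184 0.4311] y 0.1608 0.1746 z [0.0312 0.0343]
side 0.175 53 x [0.4182 0.4318] y 0.1752 0.1898 z [0.034  0.0362]
side 0.19 60 x [0.4176 0.4322] y 0.1904 0.2046 z [0.036  0.0389]
side 0.205 81 x [0.4177 0.4319] y 0.2054 0.2198 z [0.0373 0.0409]
```

View pics/d.png

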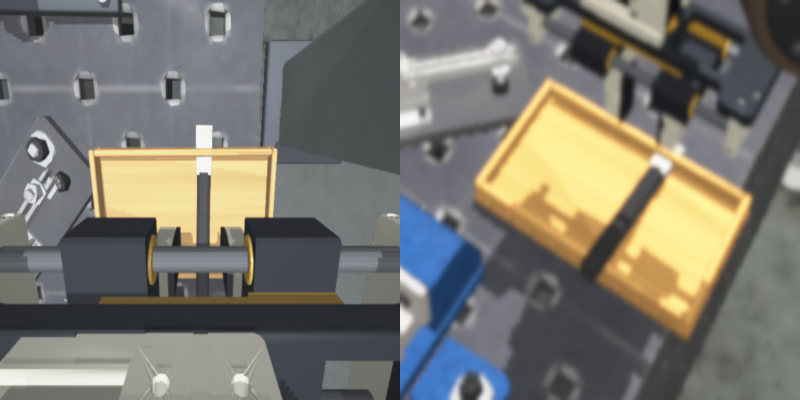

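The left half shows the chisel lying across the tray with its blade over the near wall, at (204,150). The right half shows its tail on the far wall, at (590,265). It slopes with the blade low, so I'm re-measuring the slope before gripping.

```bash
python3 - <<'E'
from h import *
pts=[]
for n in('wrist','side'):
    c=capture(n);P=cloud(c);h=cv2.cvtColor(c['frame'],cv2.COLOR_RGB2HSV)
    k=(abs(P[...,0]-.4258)<.0045)&(P[...,2]<.06)&(h[...,1]<75)&(P[...,2]>.004)
    for y0 in np.arange(.03,.23,.012):
        m=k&(P[...,1]>y0)&(P[...,1]<y0+.012)
        if m.sum()>3: q=P[m];print(n,round(y0+.006,3),m.sum(),'z',np.percentile(q[:,2],[5,50,90]).round(4),'V',h[m][:,2].mean().round())
E
python3 st.py
```

```text
wrist 0.06 94 z [0.0064 0.0078 0.0092] V 245.0
wrist 0.072 226 z [0.0089 0.0113 0.0133] V 246.0
wrist 0.084 123 z [0.0126 0.0153 0.0173] V 236.0
wrist 0.096 240 z [0.016  0.0179 0.0213] V 217.0
wrist 0.108 227 z [0.0206 0.0223 0.0235] V 96.0
wrist 0.12 222 z [0.023  0.0245 0.0257] V 95.0
wrist 0.132 227 z [0.0247 0.0265 0.0276] V 95.0
wrist 0.144 221 z [0.0269 0.0285 0.0298] V 95.0
wrist 0.156 143 z [0.0287 0.0304 0.0313] V 93.0
wrist 0.18 101 z [0.0342 0.0355 0.0364] V 70.0
wrist 0.192 195 z [0.0354 0.037  0.0381] V 67.0
wrist 0.204 58 z [0.0364 0.0383 0.0394] V 70.0
side 0.084 8 z [0.0143 0.0157 0.0162] V 238.0
side 0.096 18 z [0.0139 0.0175 0.0195] V 225.0
side 0.108 15 z [0.02   0.0213 0.0228] V 97.0
side 0.12 15 z [0.0222 0.0249 0.0259] V 89.0
side 0.132 16 z [0.0245 0.0259 0.0282] V 86.0
side 0.144 17 z [0.0261 0.0285 0.0292] V 87.0
side 0.156 18 z [0.029  0.0302 0.0318] V 70.0
side 0.168 21 z [0.031  0.0324 0.034 ] V 69.0
side 0.18 21 z [0.033  0.0348 0.0359] V 51.0
side 0.192 26 z [0.0331 0.0368 0.0383] V 49.0
side 0.204 22 z [0.0375 0.0387 0.0405] V 51.0
side 0.216 41 z [0.0284 0.0385 0.0411] V 50.0
24.9 [ 4.224e+01  6.820e+00 -3.795e+01 -2.000e-02 -4.532e+01 -4.238e+01] [0.4249 0.1269 0.0899] [ 1.7992e+02 -5.0000e-02 -9.0150e+01] F [ 0.25 -0.96 -0.26] M [0.03  0.079 0.012] 0.03117847526109911 0.0 [ 1.6000e-02 -3.2722e+01  2.2415e+01  5.3390e+00 -1.9000e-02  0.0000e+00]
```

{"api": "apply_moves", "payload": {
  "targets": [
    [0.36, 0, 0, 0, 0, -0.0535, 0],
    [0.36, 0, 0, 0, 0, -0.0535, 0],
    [0.36, -0.0207, -0.001, 0, 0, 0, 0],
    [0.36, 0, 0, 0.025, 0, 0, 0],
    [0.36, 0, 0, 0.025, 0, 0, 0],
    [0.36, 0, 0, 0.015, 0, 0, 0],
    [0.36, 0, 0, 0.007, 0, 0, 0],
    [0.36, 0, 0, 0.0035, 0, 0, 0],
    [0.36, 0, 0, 0, 0, 0, 0],
    [0.36, 0, 0, 0, 0, 0, 0]
  ]
}}

```text
time_s: 25.73
tcp_pos: [0.4268, 0.1604, 0.0199]
eef_rot: [180.0, 9.6, -90.1]
contact_force: [-0.3, 0.3, -0.1]
gripper_width: 0.0312
gripper_force: 0.0
```

```bash
python3 st.py
```

```text
25.7333 [ 38.01  13.49 -37.63 -13.71 -33.67 -27.04] [0.4268 0.1604 0.0199] [180.     9.62 -90.12] F [-0.35  0.33 -0.09] M [-0.5    0.045 -0.017] 0.03119760519724883 0.0 [ 1.3000e-02 -3.6664e+01  1.8192e+01  4.1580e+00  2.7900e-01  2.1000e-02]
```

{"api": "apply_moves", "payload": {
  "targets": [
    [0, 0, 0, 0, 0, 0, 0],
    [0, 0, 0, 0, 0, 0, 0],
    [0, 0, 0, 0, 0, 0, 0],
    [0, 0, 0, 0, 0, 0, 0],
    [0, -0.001, 0, -0.006, 0, 0, 0],
    [0, -0.0035, 0, -0.02, 0, 0, 0],
    [0, -0.0035, 0, -0.02, 0, 0, 0],
    [0, -0.0035, 0, -0.02, 0, 0, 0],
    [0, -0.0035, 0, -0.02, 0, 0, 0],
    [0, 0, 0, 0, 0, 0.0535, 0],
    [0, 0, 0, 0, 0, 0.0535, 0],
    [0, 0, 0, 0, 0, 0, 0],
    [0, 0, 0, 0, 0, 0, 0]
  ],
  "newtons": 50
}}

```text
time_s: 26.82
tcp_pos: [0.426, 0.1614, 0.107]
eef_rot: [180.0, 0.0, -90.0]
contact_force: [-0.3, 0.2, -1.8]
gripper_width: 0.0149
gripper_force: 50.0
```

{"api": "apply_moves", "payload": {
  "targets": [
    [0, 0, 0, 0, 0, 0, 0.03],
    [0, 0, 0, 0, 0, 0, 0.07],
    [0, 0, 0, 0, 0, 0, 0.07],
    [0, 0, 0, 0, 0, 0, 0.07],
    [0, 0, 0, 0, 0, 0, 0.07],
    [0, 0, 0, 0, 0, 0, 0.07],
    [0, 0, 0, 0, 0, 0, 0.07],
    [0, 0, 0, 0, 0, 0, 0.07],
    [0, 0, 0, 0, 0, 0, 0.07],
    [0, 0, 0, 0, 0, 0, 0.07],
    [0, 0, 0, 0, 0, 0, 0.07],
    [0, 0, 0, 0, 0, 0, 0.07],
    [0, 0, 0, 0, 0, 0, 0.07],
    [0, 0, 0, 0, 0, 0, 0.07],
    [0, 0, 0, 0, 0, 0, 0.055],
    [0, 0, 0, 0, 0, 0, 0],
    [0, 0, 0, 0, 0, 0, 0]
  ]
}}

```text
time_s: 28.23
tcp_pos: [0.4265, 0.1603, 0.107]
eef_rot: [180.0, -0.0, -179.6]
contact_force: [0.2, 0.2, -1.8]
gripper_width: 0.0148
gripper_force: 50.0
```

```bash
cat > hold.py <<'E'
from h import *
s=get_state();t=s['tcp_pos']
for n in('wrist','side','top'):
    c=capture(n);P=cloud(c)
    for x0 in np.arange(t[0]-.14,t[0]+.14,.02):
        m=(P[...,0]>x0)&(P[...,0]<x0+.02)&(abs(P[...,1]-t[1])<.025)&(P[...,2]>t[2]-.03)&(P[...,2]<t[2]+.03)
        if m.sum()>3: q=P[m];print(n,round(x0+.01,3),m.sum(),'x',q[:,0].min().round(3),q[:,0].max().round(3),'y',np.percentile(q[:,1],[5,95]).round(4),'z',np.percentile(q[:,2],[2,50,95]).round(4))
E
python3 st.py; python3 hold.py
```

```text
28.2333 [ 4.5450e+01  6.5300e+00 -3.5370e+01 -7.0000e-02 -4.8090e+01 -1.3498e+02] [0.4265 0.1603 0.107 ] [ 1.7995e+02 -3.0000e-02 -1.7958e+02] F [ 0.16  0.15 -1.76] M [-0.017 -0.023  0.024] 0.014792008286904922 49.975242074579 [ -0.    -33.251  23.754   5.682  -0.081  -0.504]
wrist 0.316 100 x 0.325 0.326 y [0.1522 0.1685] z [0.1091 0.1102 0.1115]
wrist 0.336 2031 x 0.326 0.346 y [0.1523 0.1683] z [0.1101 0.1126 0.1143]
wrist 0.356 1813 x 0.346 0.366 y [0.1528 0.1677] z [0.1131 0.1148 0.1165]
wrist 0.376 1540 x 0.367 0.386 y [0.1535 0.1675] z [0.1132 0.1171 0.1186]
wrist 0.396 1412 x 0.386 0.406 y [0.1534 0.1676] z [0.113  0.1171 0.1187]
wrist 0.416 2216 x 0.406 0.426 y [0.1457 0.1758] z [0.1123 0.1178 0.1319]
wrist 0.436 224 x 0.427 0.446 y [0.1537 0.1677] z [0.1134 0.1176 0.1189]
wrist 0.456 671 x 0.446 0.461 y [0.1536 0.1679] z [0.1132 0.117  0.1187]
side 0.316 9 x 0.325 0.326 y [0.1537 0.1681] z [0.1088 0.1098 0.1115]
side 0.336 130 x 0.327 0.346 y [0.1522 0.1699] z [0.107  0.1118 0.1142]
side 0.356 140 x 0.347 0.366 y [0.1533 0.1695] z [0.1055 0.1142 0.1164]
side 0.376 118 x 0.367 0.386 y [0.1564 0.1689] z [0.1067 0.1149 0.1181]
side 0.396 111 x 0.387 0.406 y [0.1573 0.1693] z [0.1063 0.1157 0.1185]
side 0.416 69 x 0.407 0.417 y [0.1584 0.1795] z [0.1077 0.1162 0.1201]
top 0.316 8 x 0.325 0.325 y [0.1535 0.167 ] z [0.1067 0.1127 0.114 ]
top 0.336 72 x 0.327 0.345 y [0.1526 0.168 ] z [0.1087 0.1134 0.1165]
top 0.356 80 x 0.347 0.366 y [0.1528 0.1682] z [0.1099 0.1153 0.119 ]
top 0.376 38 x 0.368 0.379 y [0.1529 0.1658] z [0.1123 0.1179 0.1213]
top 0.476 44 x 0.471 0.484 y [0.1545 0.1676] z [0.1122 0.1176 0.1216]
```

{"api": "apply_moves", "payload": {
  "targets": [
    [0, -0.02, -0.0105, 0, 0, 0, 0],
    [0, -0.02, -0.0105, 0, 0, 0, 0],
    [0, 0, 0, 0.015, 0, 0, 0],
    [0, 0, 0, 0.02, 0, 0, 0],
    [0, 0, 0, 0.02, 0, 0, 0],
    [0, 0, 0, 0.02, 0, 0, 0],
    [0, 0, 0, 0.01, 0, 0, 0],
    [0, 0, 0, 0.004, 0, 0, 0],
    [0, 0, 0, 0.002, 0, 0, 0],
    [0, 0, 0, 0.001, 0, 0, 0],
    [0, 0, 0, 0.001, 0, 0, 0],
    [0, 0, 0, 0.001, 0, 0, 0],
    [0, 0, 0, 0, 0, 0, 0],
    [0, 0, 0, 0, 0, 0, 0]
  ]
}}

```text
time_s: 29.55
tcp_pos: [0.467, 0.1402, 0.0135]
eef_rot: [180.0, 0.0, -179.7]
contact_force: [-0.4, 0.0, -2.3]
gripper_width: 0.0146
gripper_force: 50.0
```

```bash
python3 st.py
```

```text
29.55 [  39.87   17.54  -37.35    0.    -35.06 -129.56] [0.467  0.1402 0.0135] [ 1.7997e+02  4.0000e-02 -1.7968e+02] F [-0.43  0.02 -2.27] M [ 0.023 -0.028  0.018] 0.014556405684777765 49.97478246688843 [ 1.0000e-03 -4.3394e+01  1.8332e+01  4.4190e+00 -7.2000e-02  3.0000e-03]
```

{"api": "apply_moves", "payload": {
  "targets": [
    [0, 0, 0, 0.0007, 0, 0, 0],
    [0, 0, 0, 0.0007, 0, 0, 0],
    [0, 0, 0, 0.0007, 0, 0, 0],
    [0, 0, 0, 0, 0, 0, 0],
    [0, 0, 0, 0, 0, 0, 0]
  ]
}}

```text
time_s: 29.97
tcp_pos: [0.4668, 0.14, 0.0109]
eef_rot: [-180.0, -0.0, -179.7]
contact_force: [-0.5, -0.3, -1.8]
gripper_width: 0.0147
gripper_force: 50.0
```

```bash
python3 st.py
```

```text
29.9667 [  39.87   17.8   -37.47    0.    -34.74 -129.56] [0.4668 0.14   0.0109] [-1.7999e+02 -1.0000e-02 -1.7969e+02] F [-0.53 -0.26 -1.81] M [ 0.009 -0.024  0.001] 0.014683199972720757 49.974893275648355 [-1.0000e-03 -4.3680e+01  1.8143e+01  4.3770e+00 -7.8000e-02  0.0000e+00]
```

Not touching yet, so I'll lower 2 mm more.

{"api": "apply_moves", "payload": {
  "targets": [
    [0, 0, 0, 0.0006, 0, 0, 0],
    [0, 0, 0, 0.0006, 0, 0, 0],
    [0, 0, 0, 0.0006, 0, 0, 0],
    [0, 0, 0, 0, 0, 0, 0],
    [0, 0, 0, 0, 0, 0, 0]
  ]
}}

```text
time_s: 30.38
tcp_pos: [0.4669, 0.1401, 0.0103]
eef_rot: [180.0, 0.0, -179.7]
contact_force: [-5.9, 0.5, 15.0]
gripper_width: 0.0145
gripper_force: 50.0
```

```bash
python3 st.py
```

```text
30.3833 [ 3.9880e+01  1.7860e+01 -3.7520e+01  3.0000e-02 -3.4600e+01 -1.2956e+02] [0.4669 0.1401 0.0103] [ 1.8000e+02  3.0000e-02 -1.7966e+02] F [-5.93  0.49 14.95] M [-0.231  2.061 -0.031] 0.01454313175425932 50.043498035520315 [-4.8200e-01 -3.6965e+01  1.7151e+01  3.8940e+00  1.6530e+00  7.0000e-03]
```

Contact (15 N up). I'll ease back 0.7 mm, relax the grip, open and retreat.

{"api": "apply_moves", "payload": {
  "targets": [
    [0, 0, 0, -0.0007, 0, 0, 0],
    [0, 0, 0, 0, 0, 0, 0],
    [0, 0, 0, 0, 0, 0, 0]
  ],
  "newtons": 5
}}

```text
time_s: 30.63
tcp_pos: [0.4671, 0.1402, 0.0102]
eef_rot: [180.0, 0.0, -179.7]
contact_force: [-3.1, 0.2, 6.9]
gripper_width: 0.0157
gripper_force: 5.0
```

{"api": "apply_moves", "payload": {
  "targets": [
    [0.4, 0, 0, 0, 0, 0, 0],
    [0.4, 0, 0, 0, 0, 0, 0],
    [0.4, 0, 0, 0, 0, 0, 0],
    [0.4, 0, 0, 0, 0, 0, 0],
    [0.4, 0, 0, -0.015, 0, 0, 0],
    [0.4, 0, 0, -0.03, 0, 0, 0],
    [0.4, 0, 0, -0.03, 0, 0, 0],
    [0.4, 0, 0, -0.03, 0, 0, 0],
    [0.4, 0, 0, -0.03, 0, 0, 0],
    [0.4, 0, 0, -0.03, 0, 0, 0],
    [0.4, 0, 0, 0, 0, 0, 0],
    [0.4, 0, 0, 0, 0, 0, 0]
  ]
}}

```text
time_s: 31.63
tcp_pos: [0.4677, 0.1407, 0.1766]
eef_rot: [179.8, 0.2, -179.7]
contact_force: [0.3, -0.4, -0.1]
gripper_width: 0.0349
gripper_force: 0.0
```

```bash
python3 st.py; python3 - <<'E'
from h import *
for n in('wrist','side'):
    c=capture(n);P=cloud(c);h=cv2.cvtColor(c['frame'],cv2.COLOR_RGB2HSV)
    m=(abs(P[...,0]-.445)<.097)&(abs(P[...,1]-.139)<.05)&(P[...,2]>.0135)&(P[...,2]<.04)&(h[...,1]<80)
    q=P[m];print(n,m.sum(),cv2.minAreaRect((q[:,:2]*1000).astype(np.float32)))
    for x0 in np.arange(.36,.54,.02):
        k=abs(q[:,0]-x0)<.008
        if k.sum(): print(round(x0,2),np.median(q[k],0).round(4))
E
```

```text
31.6333 [  39.87    4.96  -26.49    0.    -58.31 -129.56] [0.4677 0.1407 0.1766] [ 179.85    0.19 -179.69] F [ 0.27 -0.37 -0.14] M [-0.057  0.033 -0.002] 0.034903021170892744 0.0 [ 2.7000e-02 -3.5597e+01  2.8164e+01  6.7390e+00 -3.1300e-01  1.0000e-03]
wrist 2658 ((445.5858154296875, 140.8330841064453), (158.596435546875, 17.25993537902832), 0.4169527590274811)
0.36 [0.3671 0.1398 0.0143]
0.38 [0.3794 0.1408 0.0167]
0.4 [0.3995 0.1408 0.0187]
0.42 [0.42   0.1401 0.0206]
0.44 [0.4398 0.1401 0.0206]
0.46 [0.4601 0.1402 0.0207]
0.48 [0.48   0.1403 0.0208]
0.5 [0.4999 0.1403 0.0206]
0.52 [0.5178 0.1404 0.0207]
side 539 ((443.682373046875, 140.57469177246094), (19.446561813354492, 155.91720581054688), 89.53843688964844)
0.36 [0.3669 0.1442 0.0148]
0.38 [0.3801 0.1416 0.0163]
0.4 [0.4005 0.143  0.0181]
0.42 [0.4205 0.1447 0.0192]
0.44 [0.4393 0.1443 0.0197]
0.46 [0.4604 0.1446 0.0198]
0.48 [0.4803 0.1451 0.0196]
0.5 [0.5001 0.1452 0.019 ]
0.52 [0.5161 0.1446 0.0198]
```

The chisel lies flat and centred in the tray at (0.4455, 0.1405), and the gripper is clear. I'm handing in.

```bash
python3 -c "
from h import *
print(close_job())"
```

```text
the job is handed in; nothing more can be done
None
```

I loosened the clamp to its stop (about 0.32 N m), drew the chisel out, and laid it flat, lengthwise and centred in the tray; the job was handed in at about 32 s, with no verdict shown.

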